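# Set up a marking-out board with rail blanks, tape and square

## Task

Get the marking-out board ready for squaring a line across the rail blanks: bring every blank over from the mat, lay it lengthwise on the board and slide it in under the hold-down bar until its end is flush against the end stop, all side by side. Pull the self-locking tape out to its red line (100 mm) and let go so that it stays there, slide the square up until it touches the tape's hook without pushing the tape back, then press the tape's button so the blade runs fully home, leaving the square where it is. Leave the hole saw, dowelling jig, glue bottle, pencil and offcut where they are.

Things in the scene. Friction and masses are not known exactly. Their poses are not given: they have to be found in the camera images.
- board: marking-out board fixed on the bench: plywood plate 314 x 490 x 12 mm. Origin on the bench below board x 0, d 170 (see stop); the plate spans board x -157..157, d -175..315 mm. An aluminium guide rail 16 mm high runs along it at board x 133..151
- mat: black rubber mat under the rail blanks, 370 x 210 x 3 mm, fixed; origin under its centre
- stop (a point): middle of the foot of the end stop's face, on the board's top. Axes are the board's: x across it, z up, y into the stop. In this list 'board x' and 'height' (above the board's top) are in this frame, and d is the distance out from the stop face (d = -y, away from the stop). The aluminium stop is 40 mm high, board x -102..122, 25 mm thick
- bar (a point): middle of the underside of the fixed hold-down bar that bridges the lane in front of the stop: d 22..46, underside at height 34, top 48 mm (knobs to 58). Its posts, 12 mm wide, stand at board x -103 and 121 (centres): rails pass under between board x -97 and 115
- rail1: one of up to four identical square wooden rail blanks, 150 long (its own x axis) x 28 x 28 mm, about 110 g; origin at its centre (14 mm above what it lies on). Starts on the black rubber mat (3 mm thick) beside the board; absent ones read None from the start
- rail2: one of up to four identical square wooden rail blanks, 150 long (its own x axis) x 28 x 28 mm, about 110 g; origin at its centre (14 mm above what it lies on). Starts on the black rubber mat (3 mm thick) beside the board; absent ones read None from the start
- rail3: one of up to four identical square wooden rail blanks, 150 long (its own x axis) x 28 x 28 mm, about 110 g; origin at its centre (14 mm above what it lies on). Starts on the black rubber mat (3 mm thick) beside the board; absent ones read None from the start
- rail4: one of up to four identical square wooden rail blanks, 150 long (its own x axis) x 28 x 28 mm, about 110 g; origin at its centre (14 mm above what it lies on). Starts on the black rubber mat (3 mm thick) beside the board; absent ones read None from the start
- tape (a joint): how far the self-locking tape is pulled out, m: 0 home, 0.125 at most; at 0.100 the red line across the yellow blade (4 mm wide) has just come fully out of the case's mouth. Pulling takes about 12 N (spring 3.5 N inward plus brake 10 N); the brake holds it wherever it is let go, but a push inward of over 6 N slips it back. While the button is held down the spring runs it home in about 0.5 s
- hook (a point): middle of the outer face (away from the case) of the black block at the blade's end: board x -145, height 16 mm, at d = the tape's joint value. The block is 20 mm wide (along board x), 14 mm thick (behind this face, towards the case), 26 mm tall (height 3 to 29)
- mouth (a point): the mouth of the tape case, where the blade comes out, at board x -145, d -30, height 16 mm. The case behind it is 38 mm wide, 75 mm long and 62 mm tall, with a low steel mount behind
- release (a joint): travel of the tape's release button, m, downward: about -0.0015 at rest, 0.005 at the bottom; 7 N starts it, the brake is off from about 0.0005 (9 N), 12 N bottoms it
- button (a point): centre of the top of the tape's release button (18 mm across) on top of the case; press it downward
- square (a joint): position of the sliding square, m: its edge stands at d = 0.265 minus this value; 0 to 0.20. Friction 3 N; it stays where it is left
- square_edge (a point): point of the square's working edge (face turned to the stop), on its heel at board x -145, height 16 mm: this meets the tape's hook. The square is a steel beam 20 mm wide (behind the edge, away from the stop) spanning the whole board, underside at height 34, top 42 mm, so rails pass beneath it; it slides along d only
- square_knob (a point): middle of the square's round black knob, 26 mm across, height 42 to 70 mm, 10 mm behind the edge, at board x 0
- holesaw: bystander: steel hole saw cup standing on the bench, 52 mm across, 45 mm tall; origin under its centre
- dowel_jig: bystander: aluminium dowelling jig 70 x 50 x 30 mm on the board behind the end stop; origin under its centre
- glue: bystander: white glue bottle, 52 mm across, 150 mm tall; origin under its centre
- pencil: bystander: flat white carpenter's pencil 165 mm long lying on the board behind the end stop, 8 mm high; origin under its middle
- offcut: bystander: short wooden offcut 60 x 28 x 28 mm, not one of the rails; origin under its centre
There are look-alikes about, which are no part of the job. What is shaped like the rail4 but turquoise is not meant.

How it is judged:
By the outcome, as a careful person would: the job done as asked, in the order asked, and still so for the second after the job is handed in, with the robot touching nothing.
Of rail1, rail2, rail3, rail4 only 3 to 4 are there at a start; the rules pass over those that are not, and their reading is None.
At some moment in a run one of rail1, rail2, rail3, rail4 may be knocked a few centimetres aside while the robot is not near it.
Once in a run the grip may slacken for a moment while it holds something.
It also fails if it takes over 208 s, if anything falls off the work surface, if the arm or the gripper's body presses on something with over 40 N, if the wrist force passes 120 N, or if a joint passes its speed limit or range.

## Robot

A 6-joint arm with a two-finger parallel gripper is mounted at the origin on the work surface. World frame = base frame: x ahead of the robot, y to its left, z up, the work surface at z = 0. Lengths are in mm, angles in rad, forces in N, time in s.
With the tool pointing down it reaches from about 350 to 775 mm from the base axis. Payload 7.3 kg.
Tool frame: the origin (TCP) lies midway between the tips of the shut fingers; the grasp point (between the pads) lies 19 mm behind it; z points along the fingers, y is the line along which they close (so a half turn about z gives the same grasp; the last joint's range is limited). The gripper opens to 92 mm and grips with 3 to 60 N. Pads are 19 mm wide; open, the fingers measure 130 mm over their backs; the gripper's body (75 mm by 190 mm) begins 47 mm behind the grasp point.
Start: joints at [1.048, 0.342, 1.524, -0, 1.275, -0.146], TCP at [193.159, 488.195, 226.741] pointing down, gripper open.
Joint ranges: [-2.53, 2.53], [-0.77, 2.02], [0.04, 2.7], [-1, 4.14], [0.28, 2.66], [-3.11, 3.11]. Speed limits (rad/s): [2.57, 2.57, 3.14, 3.14, 3.14, 3.14].

## Interface

Orientations are given as [roll, pitch, yaw] about the fixed x, y, z axes, in that order (R = Rz(yaw) Ry(pitch) Rx(roll)).
In Python, from plant import bot gives the robot as it stands.
- The arm moves only by the tool servo_tool, never from a script. Its argument "deltas" is a list of rows, each a list of 2 entries, a list of its own where there are three numbers: the shift along the tool's x, y, z in m, then the turn, a rotation vector about the tool's x, y, z in degrees. A call has 1 to 20 rows; each row shifts and turns the commanded pose from where the row before left it, along the tool's axes as they then stand; what a row does not reach is not made up. A row lasts 1/8 s, in which the tool goes at most 62.5 mm and 10.7 degrees, less where a joint would pass 70% of its speed; a pose out of reach is approached as far as the arm can. A call with a gripper value outside its range is refused whole. "fingers" is the opening, from 0 (shut) to 1 (fully open), set as the call begins (left out, the last holds). The fingers move at their own pace and stop on an object; the grip force is fixed at half the most. Time passes only in rows, so rows that do not move let the fingers close. It gives the time, the measured TCP pose, the force, the opening and the grip force at its end, in the units of the state.
- bot.get_obs(): the state, without advancing time (a new reading comes with each control period).
- bot.capture(name): name is "side" or "top" or "wrist"; returns the picture (480x640x3 uint8, red, green, blue); there is no depth.
- bot.camera_model(name): a dict with "mtx" (3x3 intrinsics, pixels), "xyz" and "rotation" of the camera in the world. Camera axes: x right, y down, z forward; pixel columns grow to the right and rows downward; lengths in mm; the calibration is good to about 2 mm. A picture is of the moment at which its call begins: read the wrist's pose just before it. camera_model takes no time and is no camera call; for the wrist camera it gives the pose at the moment of the call.
- bot.close_job(): hands the job in; it is judged then, once.
The state is a dict: "time": time; "joint_positions": joint angles; "dq": joint speeds; "tau": joint torques, N m; "tool_pos": TCP position; "tcp_rot": TCP orientation; "contact_force": force on the tool from outside, world axes, zero at the start; "moment": the same for the moment, N m; "grip_width": finger opening in mm; "finger_force": force on a finger pad.
Only numpy, scipy, OpenCV 4.12 (cv2) and the standard library are available. Lean on these libraries where they do the work, as an engineer would, in place of code of your own. Each camera call takes 0.05 s, during which the arm holds its last target. There are 200 camera calls.

## Working session

There is one attempt and no reset: what is moved stays moved. The work goes in short steps, Python scripts to look and compute and a tool call to move; the robot and the scene stay as the last step left them, time stands still between calls to the robot, and variables do not carry over. Pictures are saved under pics/ and viewed, at most 14 in all, crops included, and the job is handed in when it is done.

Besides the shell and the picture viewer there is one more tool, called after "Request:" as name(argument=value, ...) on one line, values as JSON. servo_tool: Moves the arm, as the interface text tells. Its arguments: {"type":"object","properties":{"deltas":{"type":"array"},"fingers":{"type":"number"}},"required":["deltas"]}

```bash
ls; mkdir -p pics
python3 - <<'E'
from plant import bot
import cv2,numpy as np
print(bot.get_obs())
for n in ("top","side"):
    im=bot.capture(n); cv2.imwrite(f"pics/{n}0.png",im[:,:,::-1]); m=bot.camera_model(n); print(n,m)
E
```

```text
pics
{'time': 0.0, 'joint_positions': array([ 1.04797052e+00,  3.42741871e-01,  1.52501804e+00,  2.54365396e-06,
        1.27541093e+00, -1.46025059e-01]), 'dq': array([ 0.00013093, -0.00105989,  0.00210594, -0.00107449, -0.00102458,
       -0.00029855]), 'tau': array([ 1.11360721e-03, -4.31242275e+01, -2.44226611e+01,  7.17166322e-02,
        5.59272291e-02, -1.44762357e-04]), 'tool_pos': array([192.95546613, 487.81250233, 226.03467671]), 'tcp_rot': array([-3.14003161e+00, -2.32043698e-04,  2.76479098e+00]), 'contact_force': array([ 0.53959384,  0.32975542, -0.47966025]), 'moment': array([-0.02665352, -0.05131582,  0.05380627]), 'finger_force': 0.0, 'grip_width': 91.643202000688}
top {'mtx': array([[531.73539223,   0.        , 325.20104507],
       [  0.        , 531.73539223, 235.49821383],
       [  0.        ,   0.        ,   1.        ]]), 'xyz': array([ 395.40728077,  -55.66697059, 1326.15961436]), 'rotation': array([-3.07281601, -0.00574451, -1.60078448])}
side {'mtx': array([[592.8367935 ,   0.        , 324.98659757],
       [  0.        , 592.8367935 , 234.18928797],
       [  0.        ,   0.        ,   1.        ]]), 'xyz': array([ 1672.93686362, -1072.65518371,  1144.95375995]), 'rotation': array([-2.16520113,  0.00589731,  0.86144802])}
```

View pics/top0.png

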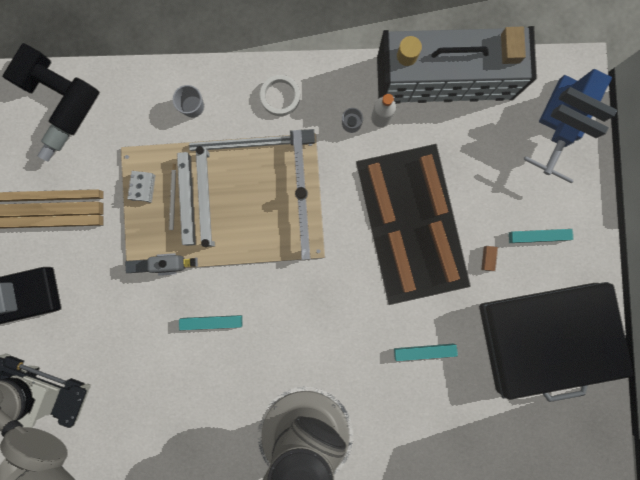

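View pics/side0.png

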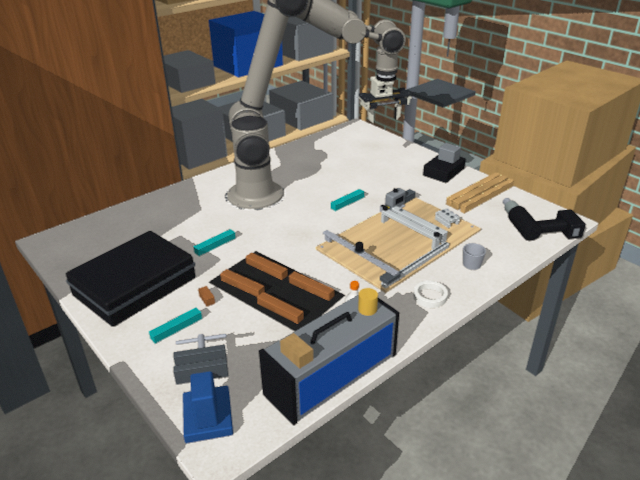

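The top view shows four brown blanks on the black mat at about (382,193), (434,185), (401,262) and (444,252). The brown offcut is at (490,258), and turquoise look-alikes are at (541,236), (426,353) and (211,323). The board is at (222,205), with its stop on the left (+y), the square at (300,193), and the tape at (165,264).

Candidates for a rail: brown (382,193), (434,185), (401,262), (444,252) are the rails. Offcut (490,258) is too short, the turquoise bars are excluded, and the pale strips at (50,208) are not on the mat.

```bash
cat > h.py <<'E'
import numpy as np,cv2
from scipy.spatial.transform import Rotation as R
from plant import bot
def ray(m,uv,z):
    uv=np.atleast_2d(uv).astype(float); K=m['mtx']
    d=np.c_[(uv-K[:2,2])/[K[0,0],K[1,1]],np.ones(len(uv))]@R.from_euler('xyz',m['rotation']).as_matrix().T
    return m['xyz']+d*((z-m['xyz'][2])/d[:,2])[:,None]
def proj(m,p):
    c=(np.atleast_2d(p)-m['xyz'])@R.from_euler('xyz',m['rotation']).as_matrix()
    return (c/c[:,2:])@m['mtx'][:2].T
def cap(n,name=None):
    m=bot.camera_model(n); im=bot.capture(n)[:,:,::-1].copy()
    if name: cv2.imwrite(f'pics/{name}.png',im)
    return im,m
def rails(im,m,z=31,amin=250,pr=True):
    # brown tops: bright, saturated orange-brown; returns centre,long-axis angle deg,L,W
    h=cv2.cvtColor(im,cv2.COLOR_BGR2HSV)
    k=cv2.inRange(h,(3,110,70),(14,255,255)); out=[]
    for c in cv2.findContours(k,cv2.RETR_EXTERNAL,cv2.CHAIN_APPROX_NONE)[0]:
        if cv2.contourArea(c)<amin: continue
        w=ray(m,c[:,0]+0.0,z)[:,:2].astype(np.float32)
        (cx,cy),(a,b),_=r=cv2.minAreaRect(w); bx=cv2.boxPoints(r)
        e=max((bx[1]-bx[0],bx[2]-bx[1]),key=np.linalg.norm)
        out.append((cx,cy,np.degrees(np.arctan2(e[1],e[0]))%180,max(a,b),min(a,b)))
        if pr: print(np.round(cv2.minAreaRect(c)[0]),np.round(out[-1],1))
    return out
E
python3 - <<'E'
from h import *
im,m=cap('top'); rails(im,m,amin=80)
h=cv2.cvtColor(im,cv2.COLOR_BGR2HSV)
print(h[193,382],h[185,434],h[230,260],h[258,490],h[200,50])
for n,p in dict(A=(122,150),B=(316,140),C=(324,257),D=(126,272)).items(): print(n,ray(m,p,12).round(1))
w=bot.camera_model('wrist'); print(w)
x=cv2.resize(im[120:310,100:340],None,fx=3.3,fy=3.1,interpolation=cv2.INTER_CUBIC);cv2.imwrite('pics/c1.png',x[:600,:800])
E
```

```text
[490. 258.] [ 416.8 -465.9  171.9   54.8   22.7]
[402. 261.] [ 416.7 -250.1   13.3  148.6   28.7]
[444. 251.] [ 438.3 -355.    15.2  148.8   29.3]
[381. 193.] [ 585.9 -206.8   13.7  148.8   28.4]
[434. 184.] [ 603.  -336.7   13.7  149.    29.1]
[388. 100.] [ 818.6 -232.1  177.9   28.    24.9]
[ 12 119 126] [ 12 124 125] [ 20  67 172] [ 13 115 129] [17 37 96]
A [[714.8 435.3  12. ]]
B [[726.3 -50.1  12. ]]
C [[432.5 -61.4  12. ]]
D [[410.2 426.7  12. ]]
{'mtx': array([[399.02989047,   0.        , 330.23601714],
       [  0.        , 399.02989047, 238.8592787 ],
       [  0.        ,   0.        ,   1.        ]]), 'xyz': array([122.77901191, 515.30108557, 383.4136434 ]), 'rotation': array([2.86248092e+00, 2.28854314e-04, 1.19411691e+00])}
```

View pics/c1.png

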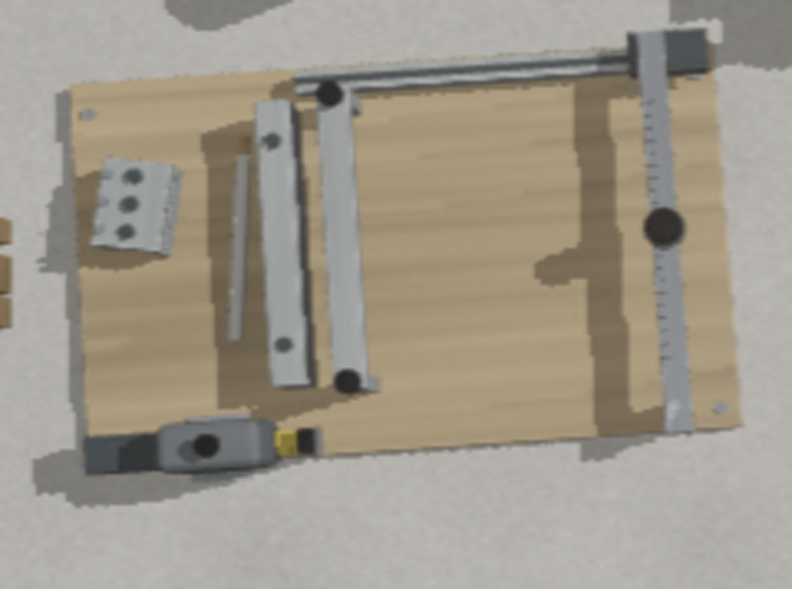

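The crop shows the stop face foot at about u=300, the bar at u=340, the knob at (663,228), the tape hook at (310,440) and the button at (206,445). I'll bring the wrist camera over the board to get a precise board frame.

Request:
servo_tool(deltas=[[[-0.0442, -0.0092, -0.0074], [0, 0, 0]], [[-0.0442, -0.0092, -0.0074], [0, 0, 0]], [[-0.0442, -0.0092, -0.0074], [0, 0, 0]], [[-0.0442, -0.0092, -0.0074], [0, 0, 0]], [[-0.0442, -0.0092, -0.0074], [0, 0, 0]], [[-0.0442, -0.0092, -0.0074], [0, 0, 0]], [[-0.0442, -0.0092, -0.0074], [0, 0, 0]], [[-0.0442, -0.0092, -0.0074], [0, 0, 0]], [[-0.0442, -0.0092, -0.0074], [0, 0, 0]], [[-0.0442, -0.0092, -0.0074], [0, 0, 0]], [[0, 0, 0], [0, 0, 9.8]], [[0, 0, 0], [0, 0, 9.8]], [[0, 0, 0], [0, 0, 9.8]], [[0, 0, 0], [0, 0, 9.8]], [[0, 0, 0], [0, 0, 9.8]], [[0, 0, 0], [0, 0, 9.8]], [[0, 0, 0], [0, 0, 9.8]], [[0, 0, 0], [0, 0, 0]], [[0, 0, 0], [0, 0, 0]]])

```text
time: 2.52
tool_pos: [570.2, 240.0, 300.5]
tcp_rot: [-3.141, 0.0, 1.571]
contact_force: [-0.5, -0.5, -0.2]
grip_width: 91.9
finger_force: 0.0
```

Run:
```python
from h import *
im,m=cap('wrist','w1'); print(m['xyz'],m['rotation']); o=bot.get_obs();print(o['tool_pos'],o['tcp_rot'],o['contact_force'])
```

```text
[569.06150868 314.18154316 457.69497312] [ 2.86317986e+00 -3.97441792e-05  1.21211854e-04]
[570.25625435 239.99541639 300.59432576] [-3.14137417e+00 -1.11466652e-05  1.57021751e+00] [-0.03154841 -0.63267153  1.02502442]
```

View pics/w1.png

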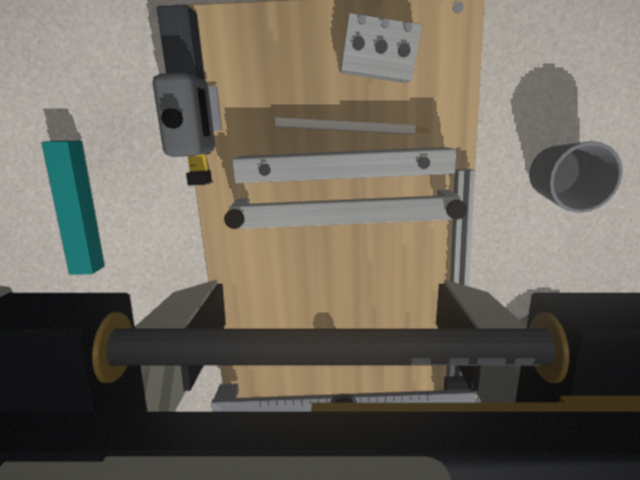

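The wrist view shows the stop's top front edge from (236,183) to (456,172), the bar knobs at (234,218) and (456,208), the hook at (199,178), the button at (173,118), and part of the square at row ~400. I'll fit the stop edge at sub-pixel level.

```bash
cat > b1.py <<'E'
from h import *
im=cv2.imread('pics/w1.png'); m=dict(bot.camera_model('wrist'))
g=cv2.GaussianBlur(cv2.cvtColor(im,cv2.COLOR_BGR2GRAY),(3,3),0).astype(float)
def edge(us,v0,v1,sgn,z,col=False):
    P=[]
    for u in us:
        p=g[u,v0(u):v1(u)] if col else g[v0(u):v1(u),u]
        d=np.diff(p)*sgn; i=int(d.argmax())
        if 0<i<len(d)-1:
            a,b,c=d[i-1:i+2]; o=i+.5+(0.5*(a-c)/(a-2*b+c) if a-2*b+c else 0)
            P.append((v0(u)+o,u) if col else (u,v0(u)+o))
    W=ray(m,P,z)[:,:2]
    vx,vy,x0,y0=cv2.fitLine(W.astype(np.float32),cv2.DIST_HUBER,0,.01,.01).ravel()
    r=(W-[x0,y0])@[-vy,vx]; print(len(W),'ang',np.degrees(np.arctan2(vy,vx)),'pt',x0,y0,'res',r.std().round(2)); return P
f=lambda u:183-(u-236)*11/220
print('stop front'); edge(range(245,445,4),lambda u:int(f(u)-6),lambda u:int(f(u)+6),-1,52)
print('stop back'); f2=lambda u:160-(u-233)*10/222
edge([u for u in range(245,445,4)],lambda u:int(f2(u)-6),lambda u:int(f2(u)+6),1,52)
fb=lambda u:226-(u-240)*10/210
print('bar front top'); edge(range(256,435,4),lambda u:int(fb(u)-6),lambda u:int(fb(u)+6),-1,60)
print('plate right edge'); edge(range(20,130,3),lambda v:470,lambda v:492,1,12,True)
for n,p,z in [('knobL',(234,218),70),('knobR',(456,208),70),('stopFL',(235,183.5),52),('stopFR',(456,172),52),('hookface',(199,184),41),('hook back',(199,171),41),('button',(172.5,118),85)]:
    print(n,ray(m,p,z).round(1))
E
python3 b1.py
```

```text
stop front
50 ang 2.5065644 pt 591.2788 262.7325 res 0.59
stop back
50 ang 2.4774604 pt 572.1952 285.72833 res 0.11
bar front top
41 ang 3.307293 pt 568.615 216.18793 res 1.42
plate right edge
37 ang -87.593994 pt 725.11163 363.38684 res 0.34
knobL [[473.3 225.   70. ]]
knobR [[693.5 235.   70. ]]
stopFL [[472.3 256.8  52. ]]
stopFR [[696.1 268.3  52. ]]
hookface [[432.  254.8  41. ]]
hook back [[433.2 268.3  41. ]]
button [[428.1 320.1  85. ]]
```

Board frame: S≈(572.4, 261.2), tilted +2.48°. The hook, stop and knobs agree with it to within a few mm. First I'll pick the blank at (585.9,-206.8), offset 20 mm along its length.

Request:
servo_tool(deltas=[[[-0.0452, -0.0004, 0.015], [0, 0, 0]], [[-0.0452, -0.0004, 0.015], [0, 0, 0]], [[-0.0452, -0.0004, 0.015], [0, 0, 0]], [[-0.0452, -0.0004, 0.015], [0, 0, 0]], [[-0.0452, -0.0004, 0.015], [0, 0, 0]], [[-0.0452, -0.0004, 0.015], [0, 0, 0]], [[-0.0452, -0.0004, 0.015], [0, 0, 0]], [[-0.0452, -0.0004, 0.015], [0, 0, 0]], [[-0.0452, -0.0004, 0.015], [0, 0, 0]], [[-0.0452, -0.0004, 0.015], [0, 0, 0]], [[0, 0, 0], [0, 0, 9.54]], [[0, 0, 0], [0, 0, 9.54]], [[0, 0, 0], [0, 0, 9.54]], [[0, 0, 0], [0, 0, 9.54]], [[0, 0, 0], [0, 0, 9.54]], [[0, 0, 0], [0, 0, 9.54]], [[0, 0, 0], [0, 0, 9.54]], [[0, 0, 0], [0, 0, 9.54]], [[0, 0, 0], [0, 0, 0]]], fingers=0.6)

```text
time: 4.95
tool_pos: [564.8, -212.0, 150.7]
tcp_rot: [-3.141, -0.0, 0.238]
contact_force: [0.1, 0.8, 0.0]
grip_width: 55.4
finger_force: 0.0
```

Run:
```python
from h import *
im,m=cap('wrist','w2'); rails(im,m,amin=800)
```

```text
[332. 384.] [ 441.1 -242.6   13.    34.9   28. ]
[507. 201.] [ 610.3 -327.5   13.5  128.8   37.1]
[327. 193.] [ 585.5 -204.7   13.8  148.6   28.7]
```

View pics/w2.png

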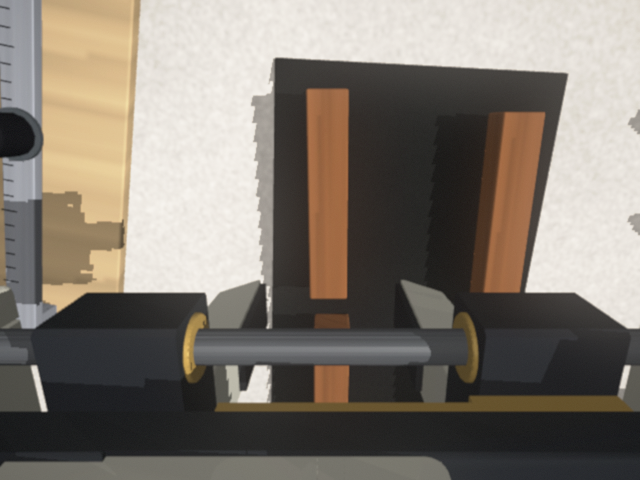

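The wrist crop confirms a brown blank on the mat at (327,193), 148.6 x 28.7 mm, centre (585.5,-204.7), between the fingers. Descend, grip and lift.

Request:
servo_tool(deltas=[[[0, -0.002, 0.045], [0, 0, 0]], [[0, 0, 0.045], [0, 0, 0]], [[0, 0, 0.035], [0, 0, 0]], [[0, 0, 0.018], [0, 0, 0]], [[0, 0, 0], [0, 0, 0]], [[0, 0, 0], [0, 0, 0]]])

```text
time: 5.75
tool_pos: [565.4, -210.5, 9.2]
tcp_rot: [3.14, -0.002, 0.236]
contact_force: [0.8, 0.5, -0.0]
grip_width: 55.1
finger_force: 0.0
```

Request:
servo_tool(deltas=[[[0, 0, 0], [0, 0, 0]], [[0, 0, 0], [0, 0, 0]], [[0, 0, 0], [0, 0, 0]], [[0, 0, 0], [0, 0, 0]], [[0, 0, 0], [0, 0, 0]], [[0, 0, -0.03], [0, 0, 0]], [[0, 0, -0.045], [0, 0, 0]], [[0, 0, -0.045], [0, 0, 0]]], fingers=0)

```text
time: 6.75
tool_pos: [563.9, -209.8, 128.3]
tcp_rot: [-3.14, 0.001, 0.235]
contact_force: [0.6, -0.4, -2.0]
grip_width: 27.9
finger_force: 30.0
```

Request:
servo_tool(deltas=[[[0, 0, 0], [0, 0, -9.87]], [[0, 0, 0], [0, 0, -9.87]], [[0, 0, 0], [0, 0, -9.87]], [[0, 0, 0], [0, 0, -9.87]], [[0, 0, 0], [0, 0, -9.87]], [[0, 0, 0], [0, 0, -9.87]], [[0, 0, 0], [0, 0, -9.87]], [[0, 0, 0], [0, 0, -9.87]], [[0.0391, 0.015, 0], [0, 0, 0]], [[0.0391, 0.015, 0], [0, 0, 0]], [[0.0391, 0.015, 0], [0, 0, 0]], [[0.0391, 0.015, 0], [0, 0, 0]], [[0.0391, 0.015, 0], [0, 0, 0]], [[0.0391, 0.015, 0], [0, 0, 0]], [[0.0391, 0.015, 0], [0, 0, 0]], [[0.0391, 0.015, 0], [0, 0, 0]], [[0, 0, 0], [0, 0, 0]], [[0, 0, 0], [0, 0, 0]]])

```text
time: 9.0
tool_pos: [670.4, 107.3, 127.0]
tcp_rot: [-3.14, 0.0, 1.614]
contact_force: [-0.1, -0.5, -1.1]
grip_width: 27.8
finger_force: 30.0
```

Run:
```python
from h import *
im,m=cap('wrist','w3');o=bot.get_obs();print(o['tool_pos'],o['tcp_rot'][2]*57.296,o['grip_width'])
rails(im,m,z=137,amin=800)
im,m=cap('top','t3');rails(im,m)
```

```text
[670.45381231 106.78364601 127.23358375] 92.42308572119279 27.882672884702224
[331. 384.] [670.9  75.    2.5  29.9  18.4]
[329. 189.] [667.1 153.6  92.5 104.4  30.3]
[402. 261.] [ 416.7 -250.5   13.3  148.4   28.3]
[444. 251.] [ 438.3 -355.    15.4  148.8   28.8]
[434. 184.] [ 602.9 -336.9   13.8  148.1   27.9]
```

View pics/w3.png

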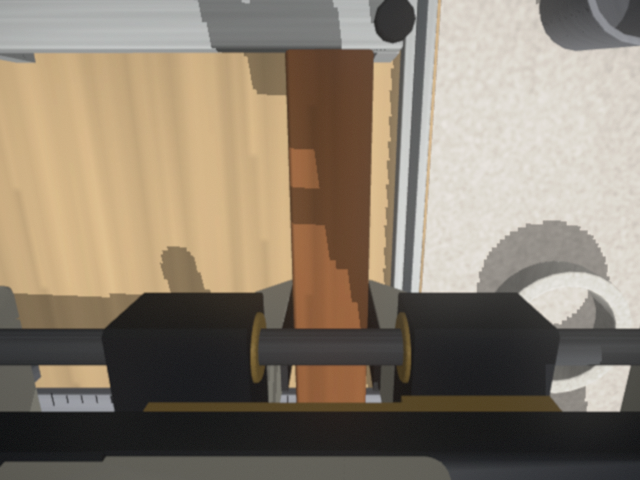

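The rail is held straight at (330,190), the bar knob shows at (394,20), and the guide rail's inner edge is at about u=400. I'll refine the frame from these.

Run:
```python
from h import *
m=bot.camera_model('wrist')
ux=np.array([.99906,.0433]);uy=np.array([-.0433,.99906]);S=np.array([572.4,261.2])
im=cv2.imread('pics/w3.png')
print(im[40:60,150].mean(1).round(),im[200,380:440].mean(1).round())
for n,p,z in [('knob',(394,20),70),('bar top front',(150,50),60),('bar topfront',(250,50),60),('guide',(398,200),28),('guide',(411,60),28)]:
    w=ray(m,p,z)[0,:2]-S; print(n,'bx %.1f d %.1f'%(w@ux,-w@uy))
```

```text
[183. 180. 181. 180. 182. 187. 194. 195. 184. 165. 153. 153. 155. 158.
 161. 162. 160. 160. 162. 161.] [182. 182. 183. 183. 182. 181. 179. 162. 130. 120. 122. 123. 124. 115.
  97.  85.  88. 118. 169. 204. 209. 210. 210. 210. 210. 207. 181. 124.
  96.  95.  95.  97.  97.  96.  97. 112. 156. 202. 212. 213. 214. 214.
 215. 209. 187. 169. 178. 195. 213. 218. 219. 219. 221. 222. 222. 222.
 221. 220. 220. 219.]
knob bx 121.2 d 35.9
bar top front bx -2.6 d 47.4
bar topfront bx 49.0 d 47.4
guide bx 134.3 d 131.7
guide bx 138.3 d 47.7
```

Request:
servo_tool(deltas=[[[0, 0, 0.04], [0, 0, 0]], [[0, 0, 0.04], [0, 0, 0]], [[0, 0, 0.02], [0, 0, 0]], [[0, 0, 0.008], [0, 0, 0]], [[0, 0, 0.003], [0, 0, 0]], [[0, 0, 0], [0, 0, 0]], [[0, 0, 0], [0, 0, 0]]])

```text
time: 9.98
tool_pos: [671.5, 107.7, 17.9]
tcp_rot: [3.14, -0.0, 1.614]
contact_force: [-1.0, 0.6, -1.0]
grip_width: 28.0
finger_force: 30.0
```

Request:
servo_tool(deltas=[[[0.015, 0, 0], [0, 0, 0]], [[0.018, 0, 0], [0, 0, 0]], [[0.014, 0, 0], [0, 0, 0]], [[0.006, 0, 0], [0, 0, 0]], [[0.002, 0, 0], [0, 0, 0]], [[0.001, 0, 0], [0, 0, 0]], [[0, 0, 0], [0, 0, 0]]])

```text
time: 10.85
tool_pos: [668.7, 163.1, 17.1]
tcp_rot: [3.141, -0.0, 1.613]
contact_force: [-0.8, -2.1, 4.6]
grip_width: 27.9
finger_force: 30.0
```

Request:
servo_tool(deltas=[[[0.0015, 0, 0], [0, 0, 0]], [[0.0015, 0, 0], [0, 0, 0]], [[0.001, 0, 0], [0, 0, 0]], [[0.001, 0, 0], [0, 0, 0]], [[0, 0, 0], [0, 0, 0]]])

```text
time: 11.48
tool_pos: [668.8, 168.2, 17.1]
tcp_rot: [3.14, 0.0, 1.613]
contact_force: [-0.1, -2.8, 5.4]
grip_width: 27.4
finger_force: 30.0
```

Request:
servo_tool(deltas=[[[0.001, 0, 0], [0, 0, 0]], [[0.001, 0, 0], [0, 0, 0]], [[0, 0, 0], [0, 0, 0]]])

```text
time: 11.85
tool_pos: [668.8, 168.3, 17.1]
tcp_rot: [3.141, 0.002, 1.613]
contact_force: [-0.5, -9.1, 6.1]
grip_width: 27.7
finger_force: 30.0
```

Contact confirmed: y stopped at 168.3 and the force rose. Press slightly, release, lift and go to the blank at (416.7,-250.5).

Request:
servo_tool(deltas=[[[0.001, 0, 0], [0, 0, 0]], [[0, 0, 0], [0, 0, 0]]])

```text
time: 12.1
tool_pos: [668.8, 168.3, 17.1]
tcp_rot: [3.141, 0.004, 1.613]
contact_force: [0.2, -12.6, 5.6]
grip_width: 27.8
finger_force: 30.0
```

Request:
servo_tool(deltas=[[[0, 0, 0], [0, 0, 0]], [[0, 0, 0], [0, 0, 0]], [[0, 0, 0], [0, 0, 0]], [[0, 0, -0.02], [0, 0, 0]], [[0, 0, -0.05], [0, 0, 0]], [[0, 0, -0.06], [0, 0, 0]]], fingers=0.41)

```text
time: 12.85
tool_pos: [667.6, 171.8, 148.6]
tcp_rot: [-3.141, -0.0, 1.614]
contact_force: [0.8, 0.5, -0.3]
grip_width: 37.7
finger_force: 0.0
```

Request:
servo_tool(deltas=[[[-0.0411, -0.0289, 0], [0, 0, 0]], [[-0.0411, -0.0289, 0], [0, 0, 0]], [[-0.0411, -0.0289, 0], [0, 0, 0]], [[-0.0411, -0.0289, 0], [0, 0, 0]], [[-0.0411, -0.0289, 0], [0, 0, 0]], [[-0.0411, -0.0289, 0], [0, 0, 0]], [[-0.0411, -0.0289, 0], [0, 0, 0]], [[-0.0411, -0.0289, 0], [0, 0, 0]], [[-0.0411, -0.0289, 0], [0, 0, 0]], [[-0.0411, -0.0289, 0], [0, 0, 0]], [[0, 0, 0], [0, 0, 9.9]], [[0, 0, 0], [0, 0, 9.9]], [[0, 0, 0], [0, 0, 9.9]], [[0, 0, 0], [0, 0, 9.9]], [[0, 0, 0], [0, 0, 9.9]], [[0, 0, 0], [0, 0, 9.9]], [[0, 0, 0], [0, 0, 9.9]], [[0, 0, 0], [0, 0, 9.9]], [[0, 0, 0], [0, 0, 0]]], fingers=0.6)

```text
time: 15.22
tool_pos: [397.4, -251.6, 147.9]
tcp_rot: [3.14, -0.001, 0.233]
contact_force: [-0.0, 0.1, -0.3]
grip_width: 54.9
finger_force: 0.0
```

Run:
```python
from h import *
o=bot.get_obs();print(o['tool_pos'],o['tcp_rot'][2]*57.296,o['grip_width'])
im,m=cap('wrist','w4'); rails(im,m,z=31,amin=800)
im,m=cap('top','t4');rails(im,m)
```

```text
[ 397.41272745 -251.58828707  147.92350396] 13.351062374755639 54.85696534040629
[607. 265.] [ 418.3 -454.2  168.6   57.7   43.7]
[479. 198.] [ 440.5 -348.2   15.5  140.2   35.5]
[332. 198.] [ 415.6 -248.1   13.1  149.    28.6]
[528.  38.] [ 547.  -342.6   13.5   43.9   37.2]
[229. 163.] [670.2 165.5  92.7 104.1  26.9]
[434. 184.] [ 602.8 -336.9   13.5  148.1   28.4]
```

Request:
servo_tool(deltas=[[[0, 0, 0.045], [0, 0, 0]], [[0, 0, 0.045], [0, 0, 0]], [[0, 0, 0.033], [0, 0, 0]], [[0, 0, 0.0175], [0, 0, 0]], [[0, 0, 0], [0, 0, 0]], [[0, 0, 0], [0, 0, 0]]])

```text
time: 16.08
tool_pos: [397.4, -251.7, 7.0]
tcp_rot: [3.141, -0.001, 0.232]
contact_force: [-0.4, -0.1, 0.3]
grip_width: 55.4
finger_force: 0.0
```

Request:
servo_tool(deltas=[[[0, 0, 0], [0, 0, 0]], [[0, 0, 0], [0, 0, 0]], [[0, 0, 0], [0, 0, 0]], [[0, 0, 0], [0, 0, 0]], [[0, 0, -0.03], [0, 0, 0]], [[0, 0, -0.045], [0, 0, 0]], [[0, 0, -0.045], [0, 0, 0]], [[0, 0, 0], [0, 0, 0]]], fingers=0)

```text
time: 17.08
tool_pos: [398.5, -252.7, 129.1]
tcp_rot: [3.136, -0.004, 0.231]
contact_force: [0.1, 0.9, -1.8]
grip_width: 28.0
finger_force: 30.0
```

Request:
servo_tool(deltas=[[[0, 0, 0], [0, 0, -9.89]], [[0, 0, 0], [0, 0, -9.89]], [[0, 0, 0], [0, 0, -9.89]], [[0, 0, 0], [0, 0, -9.89]], [[0, 0, 0], [0, 0, -9.89]], [[0, 0, 0], [0, 0, -9.89]], [[0, 0, 0], [0, 0, -9.89]], [[0, 0, 0], [0, 0, -9.89]], [[0.0385, 0.0257, 0], [0, 0, 0]], [[0.0385, 0.0257, 0], [0, 0, 0]], [[0.0385, 0.0257, 0], [0, 0, 0]], [[0.0385, 0.0257, 0], [0, 0, 0]], [[0.0385, 0.0257, 0], [0, 0, 0]], [[0.0385, 0.0257, 0], [0, 0, 0]], [[0.0385, 0.0257, 0], [0, 0, 0]], [[0.0385, 0.0257, 0], [0, 0, 0]], [[0.0385, 0.0257, 0], [0, 0, 0]], [[0, 0, 0], [0, 0, 0]], [[0, 0, 0], [0, 0, 0]]])

```text
time: 19.45
tool_pos: [612.7, 104.1, 124.5]
tcp_rot: [-3.138, 0.0, 1.613]
contact_force: [-0.5, -0.1, -1.4]
grip_width: 27.9
finger_force: 30.0
```

```bash
cat > chk.py <<'E'
from h import *
import sys
ux=np.array([.99906,.0433]);uy=np.array([-.0433,.99906]);S=np.array([572.5,259.7])
o=bot.get_obs();p=o['tool_pos'];w=p[:2]-S
print(p.round(1),'yaw %.2f'%(o['tcp_rot'][2]*57.296),'w %.1f'%o['grip_width'],'bx %.1f d %.1f'%(w@ux,-w@uy))
if len(sys.argv)>1:
    im,m=cap('wrist'); 
    print('wrist');rails(im,m,z=float(sys.argv[1]),amin=800)
    im,m=cap('top','t_%d'%o['time']); print('top');rails(im,m,amin=150)
E
python3 chk.py 137
```

```text
[612.7 104.1 124.5] yaw 92.40 w 27.9 bx 33.4 d 157.2
wrist
[330. 384.] [612.6  73.5   2.5  29.8  18.1]
[332. 193.] [610.  149.5  91.9 100.2  30.2]
[426. 141.] [642.5 172.3  92.6  61.9  18.8]
top
[490. 258.] [ 416.8 -466.2  170.8   54.6   21.8]
[444. 251.] [ 438.3 -355.3   15.4  148.8   28.2]
[434. 184.] [ 602.8 -337.2   13.4  148.3   28.1]
```

Request:
servo_tool(deltas=[[[0, 0, 0.04], [0, 0, 0]], [[0, 0, 0.04], [0, 0, 0]], [[0, 0, 0.018], [0, 0, 0]], [[0, 0, 0.008], [0, 0, 0]], [[0, 0, 0.0025], [0, 0, 0]], [[0, 0, 0], [0, 0, 0]], [[0.015, 0, 0], [0, 0, 0]], [[0.018, 0, 0], [0, 0, 0]], [[0.014, 0, 0], [0, 0, 0]], [[0.006, 0, 0], [0, 0, 0]], [[0.003, 0, 0], [0, 0, 0]], [[0.0015, 0, 0], [0, 0, 0]], [[0, 0, 0], [0, 0, 0]]])

```text
time: 21.18
tool_pos: [611.4, 161.5, 17.7]
tcp_rot: [-3.142, 0.0, 1.612]
contact_force: [-0.4, 0.6, -1.2]
grip_width: 27.8
finger_force: 30.0
```

Request:
servo_tool(deltas=[[[0.0015, 0, 0], [0, 0, 0]], [[0.0015, 0, 0], [0, 0, 0]], [[0.001, 0, 0], [0, 0, 0]], [[0.001, 0, 0], [0, 0, 0]], [[0, 0, 0], [0, 0, 0]]])

```text
time: 21.8
tool_pos: [611.1, 166.9, 17.7]
tcp_rot: [3.142, -0.0, 1.612]
contact_force: [-0.9, 0.8, -1.0]
grip_width: 27.5
finger_force: 30.0
```

Request:
servo_tool(deltas=[[[0.001, 0, 0], [0, 0, 0]], [[0.001, 0, 0], [0, 0, 0]], [[0, 0, 0], [0, 0, 0]]])

```text
time: 22.18
tool_pos: [611.1, 168.5, 17.7]
tcp_rot: [3.142, 0.0, 1.612]
contact_force: [-0.1, -1.9, 0.1]
grip_width: 27.4
finger_force: 30.0
```

Request:
servo_tool(deltas=[[[-0.001, 0, 0.001], [0, 0, 0]], [[0, 0, 0.001], [0, 0, 0]], [[0, 0, 0], [0, 0, 0]]])

```text
time: 22.55
tool_pos: [611.0, 167.9, 15.7]
tcp_rot: [-3.142, -0.0, 1.612]
contact_force: [-0.8, -0.2, -1.2]
grip_width: 27.7
finger_force: 30.0
```

Request:
servo_tool(deltas=[[[0.001, 0, 0], [0, 0, 0]], [[0.001, 0, 0], [0, 0, 0]], [[0.001, 0, 0], [0, 0, 0]], [[0, 0, 0], [0, 0, 0]]])

```text
time: 23.05
tool_pos: [611.2, 168.6, 15.8]
tcp_rot: [-3.141, 0.003, 1.612]
contact_force: [0.6, -10.5, 0.1]
grip_width: 27.8
finger_force: 30.0
```

Request:
servo_tool(deltas=[[[0, 0, 0.001], [0, 0, 0]], [[0, 0, 0], [0, 0, 0]]])

```text
time: 23.3
tool_pos: [611.3, 168.6, 15.6]
tcp_rot: [3.142, 0.003, 1.612]
contact_force: [-1.4, -9.5, 5.0]
grip_width: 27.7
finger_force: 30.0
```

Request:
servo_tool(deltas=[[[0, 0, 0], [0, 0, 0]], [[0, 0, 0], [0, 0, 0]], [[0, 0, 0], [0, 0, 0]], [[0, 0, -0.02], [0, 0, 0]], [[0, 0, -0.05], [0, 0, 0]], [[0, 0, -0.06], [0, 0, 0]]], fingers=0.41)

```text
time: 24.05
tool_pos: [610.1, 171.0, 144.9]
tcp_rot: [-3.139, 0.0, 1.612]
contact_force: [0.3, 0.0, 0.1]
grip_width: 37.6
finger_force: 0.0
```

Request:
servo_tool(deltas=[[[-0.0511, -0.0049, 0], [0, 0, 0]], [[-0.0511, -0.0049, 0], [0, 0, 0]], [[-0.0511, -0.0049, 0], [0, 0, 0]], [[-0.0511, -0.0049, 0], [0, 0, 0]], [[-0.0511, -0.0049, 0], [0, 0, 0]], [[-0.0511, -0.0049, 0], [0, 0, 0]], [[-0.0511, -0.0049, 0], [0, 0, 0]], [[-0.0511, -0.0049, 0], [0, 0, 0]], [[-0.0511, -0.0049, 0], [0, 0, 0]], [[-0.0511, -0.0049, 0], [0, 0, 0]], [[0, 0, 0], [0, 0, 9.88]], [[0, 0, 0], [0, 0, 9.88]], [[0, 0, 0], [0, 0, 9.88]], [[0, 0, 0], [0, 0, 9.88]], [[0, 0, 0], [0, 0, 9.88]], [[0, 0, 0], [0, 0, 9.88]], [[0, 0, 0], [0, 0, 9.88]], [[0, 0, 0], [0, 0, 9.88]], [[0, 0, 0], [0, 0, 0]]], fingers=0.6)

```text
time: 26.42
tool_pos: [583.3, -341.5, 144.6]
tcp_rot: [-3.141, -0.0, 0.235]
contact_force: [-0.8, -0.0, 0.0]
grip_width: 55.2
finger_force: 0.0
```

```bash
python3 chk.py 31
```

```text
[ 583.3 -341.5  144.6] yaw 13.44 w 55.2 bx -15.3 d 601.1
wrist
[302. 384.] [ 458.5 -348.6   13.5   33.8   30.3]
[328. 197.] [ 602.2 -335.    13.5  148.9   28.3]
top
[490. 258.] [ 416.9 -465.8  172.7   54.7   22.5]
[231. 186.] [612.1 162.2  92.  103.1  28. ]
[229. 163.] [670.1 165.4  92.3 103.9  26.9]
```

Request:
servo_tool(deltas=[[[0, -0.0015, 0.045], [0, 0, 0]], [[0, 0, 0.045], [0, 0, 0]], [[0, 0, 0.033], [0, 0, 0]], [[0, 0, 0.015], [0, 0, 0]], [[0, 0, 0], [0, 0, 0]], [[0, 0, 0], [0, 0, 0]]])

```text
time: 27.28
tool_pos: [583.7, -340.9, 8.4]
tcp_rot: [3.14, -0.002, 0.233]
contact_force: [0.2, -1.0, 0.5]
grip_width: 54.9
finger_force: 0.0
```

Request:
servo_tool(deltas=[[[0, 0, 0], [0, 0, 0]], [[0, 0, 0], [0, 0, 0]], [[0, 0, 0], [0, 0, 0]], [[0, 0, 0], [0, 0, 0]], [[0, 0, -0.03], [0, 0, 0]], [[0, 0, -0.045], [0, 0, 0]], [[0, 0, -0.045], [0, 0, 0]], [[0, 0, 0], [0, 0, 0]]], fingers=0)

```text
time: 28.28
tool_pos: [584.7, -341.6, 131.2]
tcp_rot: [3.135, -0.005, 0.233]
contact_force: [0.1, -0.0, -1.3]
grip_width: 27.8
finger_force: 30.0
```

Request:
servo_tool(deltas=[[[0, 0, 0], [0, 0, -9.88]], [[0, 0, 0], [0, 0, -9.88]], [[0, 0, 0], [0, 0, -9.88]], [[0, 0, 0], [0, 0, -9.88]], [[0, 0, 0], [0, 0, -9.88]], [[0, 0, 0], [0, 0, -9.88]], [[0, 0, 0], [0, 0, -9.88]], [[0, 0, 0], [0, 0, -9.88]], [[0.0443, -0.0008, 0], [0, 0, 0]], [[0.0443, -0.0008, 0], [0, 0, 0]], [[0.0443, -0.0008, 0], [0, 0, 0]], [[0.0443, -0.0008, 0], [0, 0, 0]], [[0.0443, -0.0008, 0], [0, 0, 0]], [[0.0443, -0.0008, 0], [0, 0, 0]], [[0.0443, -0.0008, 0], [0, 0, 0]], [[0.0443, -0.0008, 0], [0, 0, 0]], [[0.0443, -0.0008, 0], [0, 0, 0]], [[0.0443, -0.0008, 0], [0, 0, 0]], [[0, 0, 0], [0, 0, 0]], [[0, 0, 0], [0, 0, 0]]])

```text
time: 30.78
tool_pos: [556.0, 101.6, 125.8]
tcp_rot: [-3.14, 0.0, 1.613]
contact_force: [0.0, 0.1, -1.8]
grip_width: 27.8
finger_force: 30.0
```

```bash
python3 chk.py 137
```

```text
[556.  101.6 125.8] yaw 92.40 w 27.8 bx -23.3 d 157.3
wrist
[331. 384.] [556.5  70.1   2.5  30.1  18.2]
[330. 192.] [552.8 147.3  92.4 102.   30.4]
[516. 139.] [618.1 171.1  92.5  62.4  22.1]
[424. 141.] [585.5 169.7  92.3  62.4  18.9]
top
[490. 258.] [ 416.7 -465.4  170.    55.    23. ]
[444. 251.] [ 438.3 -355.    15.4  148.8   28.8]
```

Request:
servo_tool(deltas=[[[0, 0, 0.04], [0, 0, 0]], [[0, 0, 0.04], [0, 0, 0]], [[0, 0, 0.018], [0, 0, 0]], [[0, 0, 0.008], [0, 0, 0]], [[0, 0, 0.003], [0, 0, 0]], [[0, 0, 0], [0, 0, 0]], [[0.015, 0, 0], [0, 0, 0]], [[0.018, 0, 0], [0, 0, 0]], [[0.014, 0, 0], [0, 0, 0]], [[0.006, 0, 0], [0, 0, 0]], [[0.003, 0, 0], [0, 0, 0]], [[0.0015, 0, 0], [0, 0, 0]], [[0, 0, 0], [0, 0, 0]]])

```text
time: 32.5
tool_pos: [554.2, 159.2, 17.7]
tcp_rot: [-3.142, -0.0, 1.612]
contact_force: [-0.3, 0.2, -1.2]
grip_width: 27.9
finger_force: 30.0
```

Request:
servo_tool(deltas=[[[0.0015, 0, 0.0005], [0, 0, 0]], [[0.001, 0, 0.0005], [0, 0, 0]], [[0.001, 0, 0], [0, 0, 0]], [[0, 0, 0], [0, 0, 0]]])

```text
time: 33.0
tool_pos: [554.0, 163.0, 16.7]
tcp_rot: [3.142, -0.0, 1.612]
contact_force: [0.7, -0.0, -2.5]
grip_width: 27.5
finger_force: 30.0
```

Request:
servo_tool(deltas=[[[0.001, 0, 0], [0, 0, 0]], [[0.001, 0, 0], [0, 0, 0]], [[0, 0, 0], [0, 0, 0]]])

```text
time: 33.38
tool_pos: [553.9, 164.8, 16.7]
tcp_rot: [-3.142, 0.0, 1.612]
contact_force: [-0.4, -0.1, -2.0]
grip_width: 28.1
finger_force: 30.0
```

Request:
servo_tool(deltas=[[[0, 0, 0.001], [0, 0, 0]], [[0.001, 0, 0], [0, 0, 0]], [[0.001, 0, 0], [0, 0, 0]], [[0, 0, 0], [0, 0, 0]]])

```text
time: 33.88
tool_pos: [554.0, 164.9, 16.0]
tcp_rot: [-3.141, 0.003, 1.612]
contact_force: [-1.5, -11.2, 2.8]
grip_width: 27.7
finger_force: 30.0
```

Request:
servo_tool(deltas=[[[0.001, 0, 0.0005], [0, 0, 0]], [[0.001, 0, 0], [0, 0, 0]], [[0, 0, 0], [0, 0, 0]]])

```text
time: 34.25
tool_pos: [554.0, 164.9, 16.0]
tcp_rot: [-3.141, 0.005, 1.613]
contact_force: [-1.7, -20.9, 8.2]
grip_width: 28.0
finger_force: 30.0
```

Request:
servo_tool(deltas=[[[0.001, 0, 0], [0, 0, 0]], [[0, 0, 0], [0, 0, 0]]])

```text
time: 34.5
tool_pos: [554.0, 165.0, 16.0]
tcp_rot: [-3.141, 0.006, 1.613]
contact_force: [-2.0, -24.2, 8.6]
grip_width: 27.8
finger_force: 30.0
```

Request:
servo_tool(deltas=[[[-0.003, 0, 0], [0, 0, 0]], [[0, 0, 0], [0, 0, 0]]])

```text
time: 34.75
tool_pos: [554.0, 165.0, 16.0]
tcp_rot: [3.142, 0.002, 1.612]
contact_force: [-1.9, -10.7, 7.6]
grip_width: 27.8
finger_force: 30.0
```

Request:
servo_tool(deltas=[[[0, 0, 0], [0, 0, 0]], [[0, 0, 0], [0, 0, 0]], [[0, 0, 0], [0, 0, 0]], [[0, 0, -0.02], [0, 0, 0]], [[0, 0, -0.05], [0, 0, 0]], [[0, 0, -0.06], [0, 0, 0]]], fingers=0.41)

```text
time: 35.5
tool_pos: [553.0, 167.1, 145.6]
tcp_rot: [-3.139, 0.0, 1.612]
contact_force: [1.5, -0.5, -0.9]
grip_width: 37.2
finger_force: 0.0
```

Request:
servo_tool(deltas=[[[-0.0474, -0.0143, 0], [0, 0, 0]], [[-0.0474, -0.0143, 0], [0, 0, 0]], [[-0.0474, -0.0143, 0], [0, 0, 0]], [[-0.0474, -0.0143, 0], [0, 0, 0]], [[-0.0474, -0.0143, 0], [0, 0, 0]], [[-0.0474, -0.0143, 0], [0, 0, 0]], [[-0.0474, -0.0143, 0], [0, 0, 0]], [[-0.0474, -0.0143, 0], [0, 0, 0]], [[-0.0474, -0.0143, 0], [0, 0, 0]], [[-0.0474, -0.0143, 0], [0, 0, 0]], [[-0.0474, -0.0143, 0], [0, 0, 0]], [[0, 0, 0], [0, 0, 9.63]], [[0, 0, 0], [0, 0, 9.63]], [[0, 0, 0], [0, 0, 9.63]], [[0, 0, 0], [0, 0, 9.63]], [[0, 0, 0], [0, 0, 9.63]], [[0, 0, 0], [0, 0, 9.63]], [[0, 0, 0], [0, 0, 9.63]], [[0, 0, 0], [0, 0, 9.63]], [[0, 0, 0], [0, 0, 0]]], fingers=0.6)

```text
time: 38.0
tool_pos: [418.4, -360.4, 145.1]
tcp_rot: [-3.141, -0.0, 0.269]
contact_force: [-0.4, -0.1, -0.5]
grip_width: 54.8
finger_force: 0.0
```

```bash
python3 chk.py 31
```

```text
[ 418.4 -360.4  145.1] yaw 15.43 w 54.8 bx -180.8 d 612.8
wrist
[470. 268.] [ 418.6 -463.9  167.9   56.9   27.6]
[329. 197.] [ 437.1 -353.7   15.4  149.2   28.6]
top
[439. 234.] [ 480.1 -343.5   15.1   62.    29.5]
[232. 210.] [554.8 160.3  92.4 104.2  27.5]
[230. 186.] [612.1 163.   92.2 104.6  27.7]
[229. 163.] [670.3 165.5  92.6 103.8  26.2]
```

Request:
servo_tool(deltas=[[[0, -0.0015, 0.045], [0, 0, 0]], [[0, 0, 0.045], [0, 0, 0]], [[0, 0, 0.033], [0, 0, 0]], [[0, 0, 0.015], [0, 0, 0]], [[0, 0, 0], [0, 0, 0]], [[0, 0, 0], [0, 0, 0]]])

```text
time: 38.85
tool_pos: [418.5, -359.9, 8.5]
tcp_rot: [3.14, -0.001, 0.268]
contact_force: [0.8, 0.4, 0.5]
grip_width: 55.2
finger_force: 0.0
```

Request:
servo_tool(deltas=[[[0, 0, 0], [0, 0, 0]], [[0, 0, 0], [0, 0, 0]], [[0, 0, 0], [0, 0, 0]], [[0, 0, 0], [0, 0, 0]], [[0, 0, -0.03], [0, 0, 0]], [[0, 0, -0.045], [0, 0, 0]], [[0, 0, -0.045], [0, 0, 0]], [[0, 0, 0], [0, 0, 0]]], fingers=0)

```text
time: 39.85
tool_pos: [419.2, -360.6, 130.5]
tcp_rot: [3.135, -0.003, 0.268]
contact_force: [0.1, -0.8, -1.0]
grip_width: 28.0
finger_force: 30.0
```

Request:
servo_tool(deltas=[[[0, 0, 0], [0, 0, -9.63]], [[0, 0, 0], [0, 0, -9.63]], [[0, 0, 0], [0, 0, -9.63]], [[0, 0, 0], [0, 0, -9.63]], [[0, 0, 0], [0, 0, -9.63]], [[0, 0, 0], [0, 0, -9.63]], [[0, 0, 0], [0, 0, -9.63]], [[0, 0, 0], [0, 0, -9.63]], [[0.0454, 0.0101, 0], [0, 0, 0]], [[0.0454, 0.0101, 0], [0, 0, 0]], [[0.0454, 0.0101, 0], [0, 0, 0]], [[0.0454, 0.0101, 0], [0, 0, 0]], [[0.0454, 0.0101, 0], [0, 0, 0]], [[0.0454, 0.0101, 0], [0, 0, 0]], [[0.0454, 0.0101, 0], [0, 0, 0]], [[0.0454, 0.0101, 0], [0, 0, 0]], [[0.0454, 0.0101, 0], [0, 0, 0]], [[0.0454, 0.0101, 0], [0, 0, 0]], [[0, 0, 0], [0, 0, 0]], [[0, 0, 0], [0, 0, 0]]])

```text
time: 42.35
tool_pos: [499.1, 98.3, 126.1]
tcp_rot: [-3.139, 0.0, 1.613]
contact_force: [-0.1, 0.1, -1.7]
grip_width: 27.5
finger_force: 30.0
```

```bash
python3 chk.py 137
```

```text
[499.1  98.3 126.1] yaw 92.41 w 27.5 bx -80.3 d 158.0
wrist
[330. 384.] [499.3  66.6   2.5  29.8  18.3]
[330. 192.] [495.9 144.   92.5 102.2  30.3]
[607. 139.] [593.6 169.7  92.4  62.   25.6]
[515. 138.] [561.  168.4  92.3  62.1  22.2]
[423. 139.] [528.4 167.   92.4  62.1  18.9]
top
[490. 258.] [ 416.8 -465.7  169.9   54.6   21.8]
[229. 163.] [669.9 165.6  92.8 104.5  27.3]
```

Request:
servo_tool(deltas=[[[0, 0.0015, 0.04], [0, 0, 0]], [[0, 0, 0.04], [0, 0, 0]], [[0, 0, 0.018], [0, 0, 0]], [[0, 0, 0.008], [0, 0, 0]], [[0, 0, 0.004], [0, 0, 0]], [[0, 0, 0], [0, 0, 0]], [[0.015, 0, 0], [0, 0, 0]], [[0.018, 0, 0], [0, 0, 0]], [[0.014, 0, 0], [0, 0, 0]], [[0.006, 0, 0], [0, 0, 0]], [[0.003, 0, 0], [0, 0, 0]], [[0.0015, 0, 0], [0, 0, 0]], [[0, 0, 0], [0, 0, 0]]])

```text
time: 44.08
tool_pos: [499.1, 156.0, 17.2]
tcp_rot: [-3.142, -0.0, 1.612]
contact_force: [-0.1, 0.1, -2.2]
grip_width: 27.8
finger_force: 30.0
```

Request:
servo_tool(deltas=[[[0.0015, 0, 0.0005], [0, 0, 0]], [[0.001, 0, 0.0005], [0, 0, 0]], [[0.001, 0, 0], [0, 0, 0]], [[0, 0, 0], [0, 0, 0]]])

```text
time: 44.58
tool_pos: [499.3, 159.6, 16.5]
tcp_rot: [3.141, -0.0, 1.612]
contact_force: [0.2, -2.4, 4.2]
grip_width: 27.7
finger_force: 30.0
```

Request:
servo_tool(deltas=[[[0.001, 0, 0], [0, 0, 0]], [[0.001, 0, 0], [0, 0, 0]], [[0, 0, 0], [0, 0, 0]]])

```text
time: 44.95
tool_pos: [499.2, 161.7, 16.5]
tcp_rot: [3.141, 0.0, 1.612]
contact_force: [0.4, -3.6, 4.3]
grip_width: 27.6
finger_force: 30.0
```

Request:
servo_tool(deltas=[[[0.001, 0, 0], [0, 0, 0]], [[0.001, 0, 0], [0, 0, 0]], [[0, 0, 0], [0, 0, 0]]])

```text
time: 45.32
tool_pos: [499.1, 162.5, 16.5]
tcp_rot: [3.141, 0.002, 1.612]
contact_force: [0.2, -10.4, 5.6]
grip_width: 27.9
finger_force: 30.0
```

Request:
servo_tool(deltas=[[[0.001, 0, 0], [0, 0, 0]], [[0, 0, 0], [0, 0, 0]]])

```text
time: 45.58
tool_pos: [499.1, 162.5, 16.5]
tcp_rot: [3.142, 0.003, 1.613]
contact_force: [0.7, -15.9, 6.3]
grip_width: 27.8
finger_force: 30.0
```

Request:
servo_tool(deltas=[[[-0.001, 0, 0], [0, 0, 0]], [[0, 0, 0], [0, 0, 0]]])

```text
time: 45.82
tool_pos: [499.1, 162.5, 16.5]
tcp_rot: [3.141, 0.001, 1.612]
contact_force: [0.8, -10.8, 6.2]
grip_width: 27.8
finger_force: 30.0
```

Request:
servo_tool(deltas=[[[0, 0, 0], [0, 0, 0]], [[0, 0, 0], [0, 0, 0]], [[0, 0, 0], [0, 0, 0]], [[0, 0, -0.02], [0, 0, 0]], [[0, 0, -0.05], [0, 0, 0]], [[0, 0, -0.06], [0, 0, 0]], [[0.0135, -0.0337, 0], [0, 0, 0]], [[0.0135, -0.0337, 0], [0, 0, 0]], [[0, 0, 0], [0, 0, 0]], [[0, 0, 0], [0, 0, 0]]], fingers=0.41)

```text
time: 47.08
tool_pos: [431.0, 188.1, 146.4]
tcp_rot: [3.14, -0.0, 1.613]
contact_force: [0.2, -0.1, -0.0]
grip_width: 37.7
finger_force: 0.0
```

```bash
python3 chk.py 40
python3 - <<'E'
from h import *
im,m=cap('wrist','w5')
im,m=cap('top','t5'); cv2.imwrite('pics/t5c.png',cv2.resize(im[120:310,100:340],None,fx=3,fy=3,interpolation=cv2.INTER_CUBIC))
E
```

```text
[431.  188.1 146.4] yaw 92.40 w 37.7 bx -144.5 d 65.4
wrist
[504. 253.] [550.9 180.9  92.4  57.   28.1]
[423. 252.] [494.7 178.6  92.4  57.   31.4]
[583. 268.] [608.7 169.4  92.4  86.3  28.4]
[432. 155.] [493.6 246.1   2.4  26.3  20.4]
top
[490. 258.] [ 416.8 -465.7  169.    55.5   22. ]
[237. 232.] [500.5 149.2  92.4  87.4  27.2]
[232. 210.] [554.6 159.8  92.4 103.2  27.9]
[230. 186.] [612.1 163.1  92.2 105.6  28.3]
[229. 163.] [669.9 165.6  92.2 104.3  27.5]
```

View pics/w5.png

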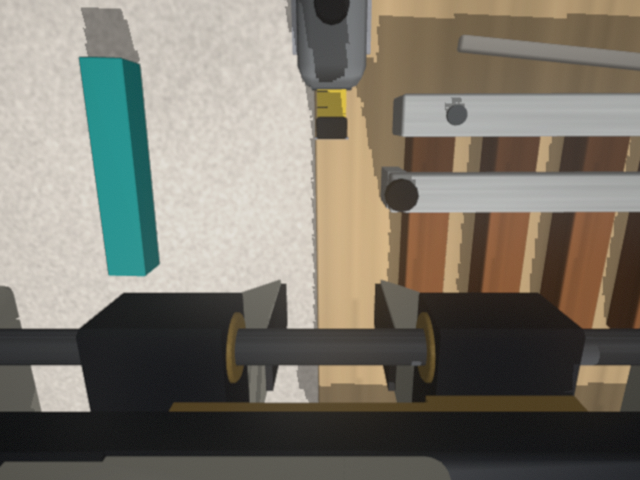

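The wrist view shows four blanks under the bar against the stop. The hook's top spans u 316–347, rows 117–138, and the button is near (331,8).

Run:
```python
from h import *
ux=np.array([.99906,.0433]);uy=np.array([-.0433,.99906]);S=np.array([572.5,259.7])
m=bot.camera_model('wrist'); im=cv2.imread('pics/w5.png').mean(2)
print(im[112:142,331].round()); print(im[127,308:354].round())
for n,p,z in [('hookL',(316,128),41),('hookR',(347,128),41),('faceT',(331.5,138),41),('backT',(331.5,117.5),41),('button',(331,8),85),('knob',(401,195),70),('stopcornerF',(402,135.5),52)]:
    q=ray(m,p,z)[0,:2];w=q-S; print(n,q.round(1),'bx %.1f d %.1f'%(w@ux,-w@uy))
```

```text
[111. 111. 111. 107.  85.  60.  53.  53.  55.  54.  56.  57.  56.  56.
  56.  57.  56.  55.  57.  58.  56.  56.  57.  56.  55.  55.  81. 135.
 163. 167.]
[211. 209. 192. 157. 139. 137. 123.  90.  65.  53.  55.  58.  58.  58.
  57.  56.  57.  58.  57.  56.  56.  56.  56.  57.  54.  56.  55.  56.
  55.  57.  56.  56.  56.  55.  55.  56.  55.  53.  69. 116. 159. 166.
 164. 165. 165. 167.]
hookL [418.  259.5] bx -154.4 d -6.5
hookR [437.6 260.3] bx -134.8 d -6.4
faceT [428.  253.7] bx -144.6 d -0.3
backT [427.5 266.2] bx -144.6 d -12.8
button [425.  316.6] bx -144.9 d -63.2
knob [470.2 223.7] bx -103.8 d 31.5
stopcornerF [470.8 257.3] bx -101.7 d -2.0
```

Hook measured at board x -144.6, d ≈ 0, so the frame is confirmed. Grip the hook block.

Request:
servo_tool(deltas=[[[0.036, 0, 0], [0, 0, 0]], [[0.0365, 0, 0], [0, 0, 0]], [[0, 0, 0.045], [0, 0, 0]], [[0, 0, 0.045], [0, 0, 0]], [[0, 0, 0.025], [0, 0, 0]], [[0, 0, 0.0115], [0, 0, 0]], [[0, 0, 0], [0, 0, 0]], [[0, 0, 0], [0, 0, 0]]], fingers=0.38)

```text
time: 48.28
tool_pos: [428.2, 260.6, 20.7]
tcp_rot: [3.14, -0.001, 1.612]
contact_force: [0.0, -0.8, -0.4]
grip_width: 34.7
finger_force: 0.0
```

Request:
servo_tool(deltas=[[[0, 0, 0], [0, 0, 0]], [[0, 0, 0], [0, 0, 0]], [[0, 0, 0], [0, 0, 0]], [[0, 0, 0], [0, 0, 0]], [[0, 0, 0], [0, 0, 0]]], fingers=0)

```text
time: 48.9
tool_pos: [429.0, 260.7, 20.5]
tcp_rot: [3.138, -0.001, 1.612]
contact_force: [5.8, -0.1, 1.4]
grip_width: 20.1
finger_force: 30.0
```

```bash
python3 chk.py
```

```text
[429.  260.7  20.5] yaw 92.37 w 20.1 bx -143.3 d -7.2
```

Request:
servo_tool(deltas=[[[0, 0.001, 0], [0, 0, 0]], [[-0.004, 0, 0], [0, 0, 0]], [[-0.01, 0, 0], [0, 0, 0]], [[-0.012, 0, 0], [0, 0, 0]], [[-0.012, 0, 0], [0, 0, 0]], [[-0.012, 0, 0], [0, 0, 0]], [[-0.012, 0, 0], [0, 0, 0]], [[-0.012, 0, 0], [0, 0, 0]], [[-0.01, 0, 0], [0, 0, 0]], [[-0.008, 0, 0], [0, 0, 0]], [[-0.004, 0, 0], [0, 0, 0]], [[0, 0, 0], [0, 0, 0]], [[0, 0, 0], [0, 0, 0]]])

```text
time: 50.52
tool_pos: [433.2, 165.7, 20.5]
tcp_rot: [3.139, -0.002, 1.612]
contact_force: [2.3, 8.6, 6.1]
grip_width: 20.0
finger_force: 30.0
```

```bash
python3 chk.py
python3 - <<'E'
from h import *
im,m=cap('wrist','w6')
h=cv2.cvtColor(im,cv2.COLOR_BGR2HSV); k=cv2.inRange(h,(0,120,60),(6,255,255))|cv2.inRange(h,(172,120,60),(180,255,255))
print([ (cv2.boundingRect(c),cv2.contourArea(c)) for c in cv2.findContours(k,0,2)[0] if cv2.contourArea(c)>10])
cv2.imwrite('pics/w6c.png',cv2.resize(im[0:300,200:460],None,fx=2,fy=2,interpolation=cv2.INTER_CUBIC))
E
```

```text
[433.2 165.7  20.5] yaw 92.34 w 20.0 bx -143.3 d 87.9
[]
```

View pics/w6c.png

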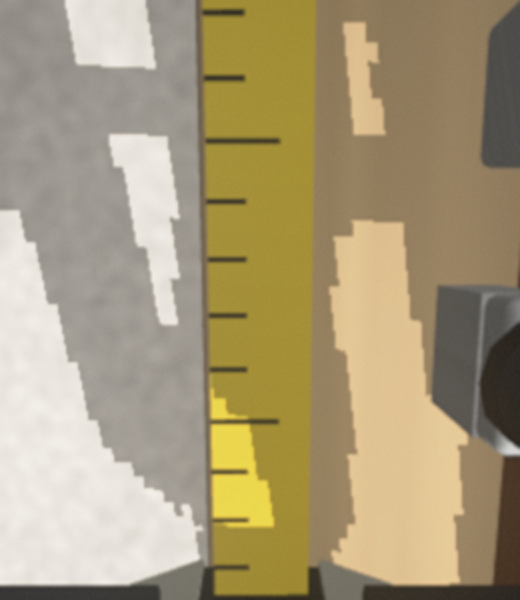

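The crop shows the blade pulled straight, but the mouth is out of view. Displacement measures 95.1 mm; pull the remaining 4.9 mm, let go, then look at the red line.

Request:
servo_tool(deltas=[[[-0.002, 0, 0], [0, 0, 0]], [[-0.0018, 0, 0], [0, 0, 0]], [[-0.001, 0, 0], [0, 0, 0]], [[0, 0, 0], [0, 0, 0]], [[0, 0, 0], [0, 0, 0]]])

```text
time: 51.2
tool_pos: [433.4, 161.4, 20.5]
tcp_rot: [3.139, -0.003, 1.611]
contact_force: [2.2, 11.5, 5.7]
grip_width: 19.7
finger_force: 30.0
```

```bash
python3 chk.py
```

```text
[433.4 161.4  20.5] yaw 92.33 w 19.7 bx -143.3 d 92.2
```

Request:
servo_tool(deltas=[[[-0.0007, 0, 0], [0, 0, 0]], [[0, 0, 0], [0, 0, 0]], [[0, 0, 0], [0, 0, 0]]])

```text
time: 51.58
tool_pos: [433.4, 161.1, 20.6]
tcp_rot: [3.139, -0.003, 1.611]
contact_force: [2.0, 13.5, 4.4]
grip_width: 19.8
finger_force: 30.0
```

```bash
python3 chk.py
```

```text
[433.4 161.1  20.6] yaw 92.32 w 19.8 bx -143.3 d 92.5
```

Request:
servo_tool(deltas=[[[0, 0, 0], [0, 0, 0]], [[0, 0, 0], [0, 0, 0]], [[0, 0, 0], [0, 0, 0]], [[0, 0, -0.02], [0, 0, 0]], [[0, 0, -0.05], [0, 0, 0]], [[0, 0, -0.055], [0, 0, 0]], [[0.027, 0, 0], [0, 0, 0]], [[0, 0, 0], [0, 0, 0]], [[0, 0, 0], [0, 0, 0]]], fingers=0.38)

```text
time: 52.7
tool_pos: [430.7, 185.3, 144.0]
tcp_rot: [-3.14, 0.001, 1.613]
contact_force: [-0.4, -0.6, 0.6]
grip_width: 34.9
finger_force: 0.0
```

```bash
python3 - <<'E'
from h import *
ux=np.array([.99906,.0433]);uy=np.array([-.0433,.99906]);S=np.array([572.5,259.7])
im,m=cap('wrist','w7'); np.save('m7.npy',m,allow_pickle=True)
cv2.imwrite('pics/w7c.png',cv2.resize(im[40:340,230:430],None,fx=2,fy=2,interpolation=cv2.INTER_CUBIC))
h=cv2.cvtColor(im,cv2.COLOR_BGR2HSV); k=cv2.inRange(h,(0,110,50),(6,255,255))|cv2.inRange(h,(172,110,50),(180,255,255))
print([ (cv2.boundingRect(c),cv2.contourArea(c)) for c in cv2.findContours(k,0,2)[0] if cv2.contourArea(c)>10])
E
python3 chk.py
```

```text
[((318, 84, 30, 5), 94.0)]
[430.8 185.2 143.9] yaw 92.37 w 35.1 bx -144.8 d 68.3
```

View pics/w7c.png

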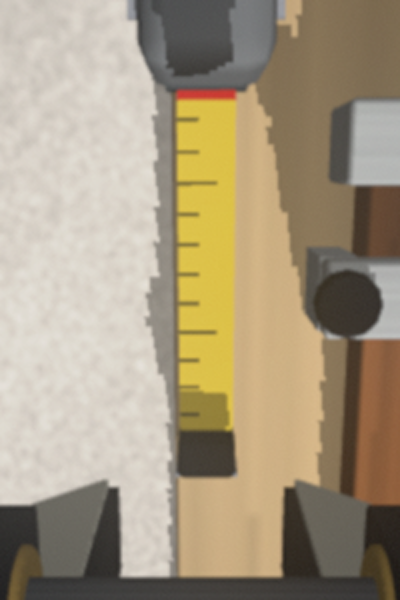

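The crop shows the red line at the mouth (rows 84–89), and the hook's outer edge near row 277. I'll quantify both.

Run:
```python
from h import *
ux=np.array([.99906,.0433]);uy=np.array([-.0433,.99906]);S=np.array([572.5,259.7])
m=np.load('m7.npy',allow_pickle=True).item(); im=cv2.imread('pics/w7.png').astype(int)
print(im[80:94,334].tolist()); print(im[250:284,334].mean(1).round())
for n,p,z in [('redtop',(333,84),28),('redbot',(333,89),28),('faceT',(333,277.5),41),('backT',(333,255),41)]:
    q=ray(m,p,z)[0,:2];w=q-S; print(n,q.round(1),'bx %.1f d %.1f'%(w@ux,-w@uy))
```

```text
[[103, 103, 102], [101, 102, 102], [98, 99, 97], [87, 87, 89], [75, 77, 116], [61, 65, 171], [54, 63, 198], [52, 60, 202], [54, 71, 202], [59, 116, 208], [66, 168, 217], [71, 191, 220], [73, 195, 221], [71, 193, 220]]
[112. 112. 113. 111. 100.  78.  62.  56.  58.  59.  58.  57.  59.  61.
  61.  59.  60.  61.  62.  62.  61.  60.  61.  61.  61.  62.  61.  67.
 103. 147. 169. 170. 170. 170.]
redtop [427.  284.5] bx -144.3 d -31.1
redbot [427.1 281.5] bx -144.3 d -28.1
faceT [432.5 157.1] bx -144.3 d 96.4
backT [431.8 173.6] bx -144.3 d 79.9
```

The visible red reads a little under 4 mm, so I'll look closer from further in front before correcting.

Request:
servo_tool(deltas=[[[-0.026, 0, 0], [0, 0, 0]], [[0, 0, 0.03], [0, 0, 0]], [[0, 0, 0.024], [0, 0, 0]], [[0, 0, 0], [0, 0, 0]], [[0, 0, 0], [0, 0, 0]]])

```text
time: 53.38
tool_pos: [432.8, 159.7, 91.1]
tcp_rot: [3.141, -0.0, 1.612]
contact_force: [-0.3, -0.1, -0.1]
grip_width: 35.0
finger_force: 0.0
```

```bash
python3 chk.py
python3 - <<'E'
from h import *
ux=np.array([.99906,.0433]);uy=np.array([-.0433,.99906]);S=np.array([572.5,259.7])
im,m=cap('wrist','w8'); np.save('m8.npy',m,allow_pickle=True)
cv2.imwrite('pics/w8c.png',cv2.resize(im[0:130,260:400],None,fx=4,fy=4,interpolation=cv2.INTER_CUBIC))
h=cv2.cvtColor(im,cv2.COLOR_BGR2HSV); k=cv2.inRange(h,(0,110,50),(6,255,255))|cv2.inRange(h,(172,110,50),(180,255,255))
for c in cv2.findContours(k,0,2)[0]:
    if cv2.contourArea(c)>10:
        x,y,w,hh=cv2.boundingRect(c); print(x,y,w,hh); u=x+w//2; print(im[max(0,y-4):y+hh+6,u].tolist()); 
        q=ray(m,[(u,y),(u,y+hh)],28)[:,:2]-S; print('d',-q@uy)
E
```

```text
[432.8 159.7  91.1] yaw 92.35 w 35.0 bx -143.9 d 93.8
311 19 40 7
[[55, 55, 55], [48, 49, 49], [43, 47, 46], [40, 42, 55], [38, 42, 92], [38, 43, 120], [37, 42, 129], [38, 43, 130], [39, 44, 130], [36, 41, 129], [39, 60, 131], [47, 105, 139], [50, 124, 142], [49, 125, 142], [50, 126, 143], [49, 125, 142], [49, 124, 142]]
d [-30.86307698 -27.72898255]
```

View pics/w8c.png

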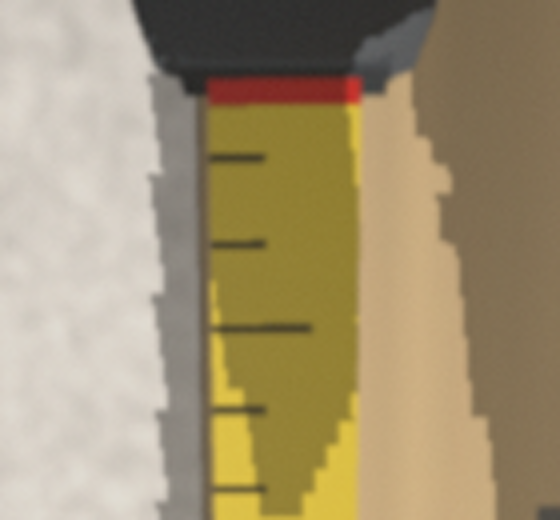

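The crop shows the red line at zoomed rows 76–103, about 3.0 of 4 mm out, so the tape is at about 99 mm. Regrip and pull 1 mm more.

Request:
servo_tool(deltas=[[[0.001, 0.0005, 0.035], [0, 0, 0]], [[0, 0, 0.0255], [0, 0, 0]], [[0, 0, 0.01], [0, 0, 0]], [[0, 0, 0], [0, 0, 0]], [[0, 0, 0], [0, 0, 0]]])

```text
time: 54.05
tool_pos: [433.7, 161.1, 21.2]
tcp_rot: [3.14, -0.0, 1.612]
contact_force: [0.3, 0.2, 0.1]
grip_width: 34.3
finger_force: 0.0
```

Request:
servo_tool(deltas=[[[0, 0, 0], [0, 0, 0]], [[0, 0, 0], [0, 0, 0]], [[0, 0, 0], [0, 0, 0]], [[0, 0, 0], [0, 0, 0]], [[0, 0, 0], [0, 0, 0]]], fingers=0)

```text
time: 54.68
tool_pos: [433.4, 161.1, 20.7]
tcp_rot: [3.14, -0.0, 1.612]
contact_force: [-0.9, -0.6, 5.4]
grip_width: 19.7
finger_force: 30.0
```

```bash
python3 chk.py
```

```text
[433.4 161.1  20.7] yaw 92.37 w 19.7 bx -143.3 d 92.5
```

Request:
servo_tool(deltas=[[[-0.0015, 0, 0], [0, 0, 0]], [[-0.001, 0, 0], [0, 0, 0]], [[0, 0, 0], [0, 0, 0]], [[0, 0, 0], [0, 0, 0]]])

```text
time: 55.18
tool_pos: [433.4, 159.9, 20.7]
tcp_rot: [3.14, -0.002, 1.612]
contact_force: [-0.8, 8.8, 4.8]
grip_width: 19.2
finger_force: 30.0
```

```bash
python3 chk.py
```

```text
[433.4 159.9  20.7] yaw 92.34 w 19.2 bx -143.3 d 93.7
```

Request:
servo_tool(deltas=[[[-0.0008, 0, 0], [0, 0, 0]], [[-0.0007, 0, 0], [0, 0, 0]], [[0, 0, 0], [0, 0, 0]], [[0, 0, 0], [0, 0, 0]]])

```text
time: 55.68
tool_pos: [433.5, 158.8, 20.8]
tcp_rot: [3.14, -0.003, 1.612]
contact_force: [-1.0, 10.6, 5.3]
grip_width: 19.5
finger_force: 30.0
```

Request:
servo_tool(deltas=[[[0, 0, 0], [0, 0, 0]], [[0, 0, 0], [0, 0, 0]], [[0, 0, 0], [0, 0, 0]], [[0, 0, -0.02], [0, 0, 0]], [[0, 0, -0.03], [0, 0, 0]], [[0, 0, -0.02], [0, 0, 0]], [[0, 0, 0], [0, 0, 0]], [[0, 0, 0], [0, 0, 0]]], fingers=0.38)

```text
time: 56.68
tool_pos: [432.6, 156.8, 89.5]
tcp_rot: [-3.14, 0.0, 1.612]
contact_force: [0.5, -0.9, 0.8]
grip_width: 34.8
finger_force: 0.0
```

```bash
python3 chk.py
cat > red.py <<'E'
from h import *
ux=np.array([.99906,.0433]);uy=np.array([-.0433,.99906]);S=np.array([572.5,259.7])
im,m=cap('wrist','wred'); u=331
v=np.arange(0,60); r=im[:60,u-8:u+6,2].mean(1); g=im[:60,u-8:u+6,1].mean(1)
rg=r-g; hi=rg.max(); print(rg[8:45].round())
i=np.where(rg>.5*hi)[0]; a,b=i[0],i[-1]
f=lambda a,b:a+(.5*hi-rg[a])/(rg[b]-rg[a])*(b-a)
lo=0.15*hi
t=f(a-1,a); y=b+(rg[b]-.5*(hi+rg[b+5]))/(rg[b]-rg[b+1]+1e-9)
q=ray(m,[(u,t),(u,y)],28)[:,:2]-S; print(t,y,'d',-q@uy)
E
python3 red.py
```

```text
[432.6 156.8  89.5] yaw 92.36 w 34.8 bx -144.2 d 96.8
[-0.  0.  3. 27. 66. 84. 87. 86. 86. 86. 86. 84. 62. 31. 19. 17. 17. 17.
 18. 18. 18. 18. 18. 17. 17. 16. 15. 16. 17. 17. 18. 18. 18. 18. 18. 18.
 18.]
11.412683823529411 20.32448036950452 d [-30.8713556  -26.94441483]
```

Red line now measures about 3.9 mm, so the tape is at about 100 mm and holding. Next, locate the square's knob from the first top picture.

Run:
```python
from h import *
ux=np.array([.99906,.0433]);uy=np.array([-.0433,.99906]);S=np.array([572.5,259.7])
m=bot.camera_model('top')
for f in ('top0','t5'):
    im=cv2.imread(f'pics/{f}.png'); sub=im[180:206,288:314].max(2); k=(sub<60).astype(np.uint8)
    n,l,s,c=cv2.connectedComponentsWithStats(k); i=1+s[1:,4].argmax(); p=c[i]+[288,180]
    q=ray(m,p,80)[0,:2]-S; print(f,p,s[i],'bx %.1f d %.1f'%(q@ux,-q@uy))
    for v in (222,235,175,165):
        r=im[v,285:320].mean(1); print(v,r.round())
```

```text
top0 [300.62068966 192.87356322] [ 8  8 10 11 87] bx -0.6 d 270.3
222 [105. 105. 105. 110. 126. 147. 150. 150. 150. 150. 151. 150. 150. 142.
 119. 110. 121. 140. 142. 141. 141. 145. 153. 153. 152. 152. 151. 153.
 153. 153. 154. 153. 154. 153. 154.]
235 [108. 108. 108. 109. 109. 127. 150. 153. 152. 152. 153. 152. 152. 152.
 140. 112. 114. 126. 132. 141. 142. 144. 145. 151. 152. 152. 152. 153.
 152. 152. 152. 152. 153. 152. 152.]
175 [109. 126. 149. 151. 151. 150. 148. 147. 147. 146. 142. 134. 137. 137.
 138. 140. 138. 138. 141. 143. 145. 144. 144. 143. 145. 146. 146. 145.
 146. 146. 146. 145. 147. 151. 162.]
165 [116. 139. 143. 143. 144. 144. 146. 145. 144. 138. 119. 115. 113. 127.
 137. 138. 137. 139. 145. 148. 148. 149. 147. 148. 148. 149. 149. 150.
 150. 149. 149. 149. 154. 164. 172.]
t5 [300.38461538 192.8974359 ] [ 8  8 10 11 78] bx -0.7 d 269.8
222 [113. 113. 114. 118. 136. 156. 160. 160. 160. 160. 161. 161. 160. 150.
 127. 119. 132. 150. 152. 151. 152. 156. 165. 163. 163. 163. 163. 163.
 163. 164. 164. 164. 164. 163. 164.]
235 [116. 117. 116. 116. 118. 137. 160. 163. 163. 163. 163. 163. 163. 162.
 150. 120. 124. 136. 142. 152. 153. 154. 156. 161. 163. 162. 162. 162.
 162. 162. 162. 163. 162. 163. 162.]
175 [117. 136. 159. 162. 162. 160. 158. 157. 157. 156. 151. 144. 147. 147.
 149. 149. 150. 149. 150. 154. 153. 154. 154. 154. 154. 155. 155. 155.
 155. 156. 156. 156. 157. 161. 172.]
165 [125. 148. 154. 154. 154. 155. 155. 155. 155. 147. 127. 124. 121. 135.
 148. 148. 148. 149. 156. 158. 158. 159. 159. 159. 160. 160. 159. 160.
 159. 159. 159. 160. 163. 175. 183.]
```

Request:
servo_tool(deltas=[[[0, 0, -0.03], [0, 0, 0]], [[0, 0, -0.03], [0, 0, 0]], [[-0.0356, 0.0289, 0], [0, 0, 0]], [[-0.0356, 0.0289, 0], [0, 0, 0]], [[-0.0356, 0.0289, 0], [0, 0, 0]], [[-0.0356, 0.0289, 0], [0, 0, 0]], [[-0.0356, 0.0289, 0], [0, 0, 0]], [[0, 0, 0], [0, 0, 10]], [[0, 0, 0], [0, 0, 10]], [[0, 0, 0], [0, 0, 10]], [[0, 0, 0], [0, 0, 10]], [[0, 0, 0], [0, 0, 10]], [[0, 0, 0], [0, 0, 10]], [[0, 0, 0], [0, 0, 10]], [[0, 0, 0], [0, 0, 10]], [[0, 0, 0], [0, 0, 9.9]], [[0, 0, 0], [0, 0, 0]], [[0, 0, 0], [0, 0, 0]]], fingers=0.7)

```text
time: 58.98
tool_pos: [584.5, -14.9, 149.5]
tcp_rot: [-3.141, 0.001, 0.046]
contact_force: [1.0, 0.7, 0.0]
grip_width: 64.3
finger_force: 0.0
```

```bash
python3 chk.py
```

```text
[584.5 -14.9 149.5] yaw 2.66 w 64.3 bx 0.1 d 274.9
```

Request:
servo_tool(deltas=[[[0, -0.002, 0.04], [0, 0, 0]], [[0, 0, 0.035], [0, 0, 0]], [[0, 0, 0.0145], [0, 0, 0]], [[0, 0, 0], [0, 0, 0]], [[0, 0, 0], [0, 0, 0]]])

```text
time: 59.6
tool_pos: [585.7, -13.1, 62.0]
tcp_rot: [3.141, -0.002, 0.044]
contact_force: [0.7, -0.3, -0.3]
grip_width: 64.2
finger_force: 0.0
```

Request:
servo_tool(deltas=[[[0, 0, 0], [0, 0, 0]], [[0, 0, 0], [0, 0, 0]], [[0, 0, 0], [0, 0, 0]], [[0, 0, 0], [0, 0, 0]], [[0, 0, 0], [0, 0, 0]]], fingers=0)

```text
time: 60.22
tool_pos: [584.8, -12.4, 61.0]
tcp_rot: [-3.141, -0.0, 0.043]
contact_force: [-0.5, 3.8, 2.4]
grip_width: 25.4
finger_force: 30.0
```

```bash
python3 chk.py
```

```text
[584.8 -12.4  61. ] yaw 2.47 w 25.4 bx 0.5 d 272.4
```

Request:
servo_tool(deltas=[[[0, -0.005, 0], [0, 0, 0]], [[0, -0.012, 0], [0, 0, 0]], [[0, -0.018, 0], [0, 0, 0]], [[0, -0.02, 0], [0, 0, 0]], [[0, -0.02, 0], [0, 0, 0]], [[0, -0.02, 0], [0, 0, 0]], [[0, -0.02, 0], [0, 0, 0]], [[0, -0.018, 0], [0, 0, 0]], [[0, -0.012, 0], [0, 0, 0]], [[0, -0.005, 0], [0, 0, 0]], [[0, 0, 0], [0, 0, 0]], [[0, 0, 0], [0, 0, 0]]])

```text
time: 61.72
tool_pos: [578.2, 139.1, 60.9]
tcp_rot: [-3.14, -0.001, 0.044]
contact_force: [-0.3, 1.6, 5.3]
grip_width: 24.9
finger_force: 30.0
```

```bash
python3 chk.py
python3 - <<'E'
from h import *
im,m=cap('top','t9'); cv2.imwrite('pics/t9c.png',cv2.resize(im[140:300,130:310],None,fx=4,fy=3.6,interpolation=cv2.INTER_CUBIC))
E
```

```text
[578.2 139.1  60.9] yaw 2.51 w 24.9 bx 0.5 d 120.7
```

View pics/t9c.png

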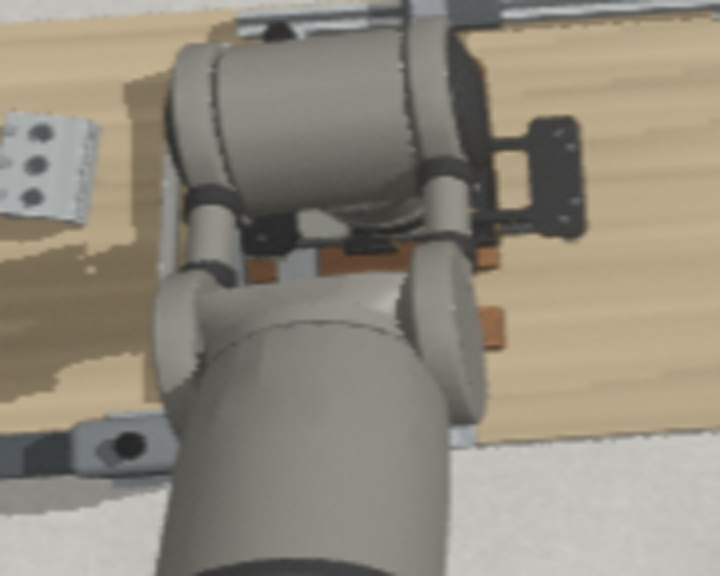

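The arm hides the tape in this view, with only the square's heel showing near (463,437), so I'll approach by force in small steps.

Request:
servo_tool(deltas=[[[0, -0.0015, 0], [0, 0, 0]], [[0, -0.0015, 0], [0, 0, 0]], [[0, -0.0015, 0], [0, 0, 0]], [[0, -0.0015, 0], [0, 0, 0]], [[0, -0.001, 0], [0, 0, 0]]])

```text
time: 62.4
tool_pos: [577.9, 144.9, 60.9]
tcp_rot: [-3.141, -0.0, 0.044]
contact_force: [-1.0, -3.0, 5.5]
grip_width: 25.7
finger_force: 30.0
```

Request:
servo_tool(deltas=[[[0, -0.0005, 0], [0, 0, 0]], [[0, -0.0005, 0], [0, 0, 0]]])

```text
time: 62.65
tool_pos: [577.9, 145.9, 61.0]
tcp_rot: [-3.141, -0.0, 0.044]
contact_force: [-0.6, -2.0, 5.2]
grip_width: 25.6
finger_force: 30.0
```

Request:
servo_tool(deltas=[[[0, -0.0005, 0], [0, 0, 0]], [[0, -0.0005, 0], [0, 0, 0]]])

```text
time: 62.9
tool_pos: [577.9, 146.8, 61.0]
tcp_rot: [-3.141, -0.001, 0.044]
contact_force: [-0.7, -3.0, 5.3]
grip_width: 25.3
finger_force: 30.0
```

Request:
servo_tool(deltas=[[[0, -0.0005, 0], [0, 0, 0]], [[0, -0.0005, 0], [0, 0, 0]]])

```text
time: 63.15
tool_pos: [577.8, 147.9, 60.9]
tcp_rot: [-3.141, -0.0, 0.044]
contact_force: [-0.8, -2.6, 4.5]
grip_width: 25.5
finger_force: 30.0
```

Request:
servo_tool(deltas=[[[0, -0.0005, 0], [0, 0, 0]], [[0, 0, 0], [0, 0, 0]]])

```text
time: 63.4
tool_pos: [577.8, 148.4, 60.9]
tcp_rot: [-3.141, -0.0, 0.044]
contact_force: [-0.6, -3.2, 4.9]
grip_width: 25.4
finger_force: 30.0
```

Request:
servo_tool(deltas=[[[0, -0.0005, 0], [0, 0, 0]], [[0, 0, 0], [0, 0, 0]]])

```text
time: 63.65
tool_pos: [577.8, 148.9, 61.0]
tcp_rot: [-3.141, -0.001, 0.044]
contact_force: [-0.4, -3.2, 5.4]
grip_width: 25.4
finger_force: 30.0
```

Request:
servo_tool(deltas=[[[0, -0.0004, 0], [0, 0, 0]], [[0, 0, 0], [0, 0, 0]]])

```text
time: 63.9
tool_pos: [577.8, 149.3, 60.9]
tcp_rot: [-3.141, -0.001, 0.044]
contact_force: [-1.1, -2.5, 5.4]
grip_width: 25.3
finger_force: 30.0
```

Request:
servo_tool(deltas=[[[0, -0.0003, 0], [0, 0, 0]], [[0, 0, 0], [0, 0, 0]]])

```text
time: 64.15
tool_pos: [577.7, 149.6, 61.0]
tcp_rot: [-3.141, -0.0, 0.044]
contact_force: [-0.4, -2.6, 5.8]
grip_width: 25.5
finger_force: 30.0
```

Request:
servo_tool(deltas=[[[0, -0.0004, 0], [0, 0, 0]], [[0, 0, 0], [0, 0, 0]]])

```text
time: 64.4
tool_pos: [577.7, 150.0, 60.9]
tcp_rot: [-3.141, -0.0, 0.044]
contact_force: [-0.7, -2.6, 4.7]
grip_width: 25.5
finger_force: 30.0
```

Request:
servo_tool(deltas=[[[0, -0.0003, 0], [0, 0, 0]], [[0, 0, 0], [0, 0, 0]]])

```text
time: 64.65
tool_pos: [577.7, 150.3, 60.9]
tcp_rot: [-3.141, -0.0, 0.044]
contact_force: [0.3, -2.8, 5.3]
grip_width: 25.2
finger_force: 30.0
```

Request:
servo_tool(deltas=[[[0, -0.0004, 0], [0, 0, 0]], [[0, 0, 0], [0, 0, 0]]])

```text
time: 64.9
tool_pos: [577.7, 150.7, 61.0]
tcp_rot: [-3.141, -0.0, 0.044]
contact_force: [-0.5, -3.4, 5.8]
grip_width: 25.2
finger_force: 30.0
```

Request:
servo_tool(deltas=[[[0, -0.0003, 0], [0, 0, 0]], [[0, 0, 0], [0, 0, 0]]])

```text
time: 65.15
tool_pos: [577.7, 150.8, 60.9]
tcp_rot: [3.141, -0.0, 0.044]
contact_force: [-0.2, -3.0, 4.7]
grip_width: 25.3
finger_force: 30.0
```

Request:
servo_tool(deltas=[[[0, -0.0003, 0], [0, 0, 0]], [[0, 0, 0], [0, 0, 0]]])

```text
time: 65.4
tool_pos: [577.7, 150.9, 60.9]
tcp_rot: [3.141, -0.0, 0.044]
contact_force: [-0.4, -4.3, 5.0]
grip_width: 25.2
finger_force: 30.0
```

Request:
servo_tool(deltas=[[[0, -0.0003, 0], [0, 0, 0]], [[0, 0, 0], [0, 0, 0]]])

```text
time: 65.65
tool_pos: [577.7, 151.0, 60.9]
tcp_rot: [3.141, -0.0, 0.044]
contact_force: [-0.5, -6.0, 6.4]
grip_width: 25.2
finger_force: 30.0
```

Contact: motion stalled and force is about 3 N above friction. Relieve, let go, lift, and look at the tape from above.

Request:
servo_tool(deltas=[[[0, 0.0005, 0], [0, 0, 0]], [[0, 0, 0], [0, 0, 0]]])

```text
time: 65.9
tool_pos: [577.7, 151.0, 61.0]
tcp_rot: [-3.141, -0.001, 0.044]
contact_force: [-1.2, -2.9, 6.7]
grip_width: 25.3
finger_force: 30.0
```

Request:
servo_tool(deltas=[[[0, 0, 0], [0, 0, 0]], [[0, 0, 0], [0, 0, 0]], [[0, 0, 0], [0, 0, 0]], [[0, 0, 0], [0, 0, 0]], [[0, 0, -0.02], [0, 0, 0]], [[0, 0, -0.05], [0, 0, 0]], [[0, 0, -0.04], [0, 0, 0]], [[-0.0359, -0.0293, 0], [0, 0, 0]], [[-0.0359, -0.0293, 0], [0, 0, 0]], [[-0.0359, -0.0293, 0], [0, 0, 0]], [[-0.0359, -0.0293, 0], [0, 0, 0]], [[-0.0359, -0.0293, 0], [0, 0, 0]], [[-0.0359, -0.0293, 0], [0, 0, 0]], [[0, 0, 0], [0, 0, 0]], [[0, 0, 0], [0, 0, 0]]], fingers=0.7)

```text
time: 67.78
tool_pos: [355.3, 316.5, 170.9]
tcp_rot: [-3.141, -0.001, 0.044]
contact_force: [1.0, -0.6, -0.9]
grip_width: 64.4
finger_force: 0.0
```

```bash
python3 chk.py
python3 - <<'E'
from h import *
im,m=cap('wrist','w10'); np.save('m10.npy',m,allow_pickle=True)
E
```

```text
[355.3 316.5 170.9] yaw 2.50 w 64.4 bx -214.5 d -66.1
```

View pics/w10.png

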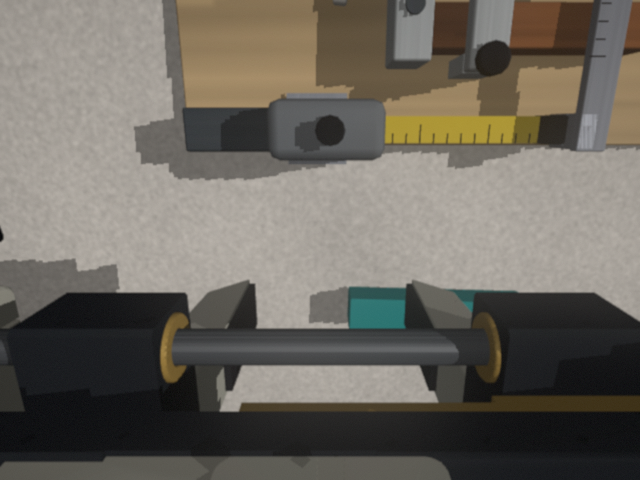

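The view shows the square's heel touching the hook at about u=570, and the button at (330,130). Compute the button position.

Run:
```python
from h import *
m=np.load('m10.npy',allow_pickle=True).item(); im=cv2.imread('pics/w10.png')
ux=np.array([.99906,.0433]);uy=np.array([-.0433,.99906]);S=np.array([572.5,259.7])
sub=im[112:150,308:352].max(2); k=(sub<45).astype(np.uint8); n,l,s,c=cv2.connectedComponentsWithStats(k); i=1+s[1:,4].argmax(); p=c[i]+[308,112]; print(p,s[i])
for z in (76,82,88):
    q=ray(m,p,z)[0,:2]; w=q-S; print(z,q.round(1),'bx %.1f d %.1f'%(w@ux,-w@uy), 'diam', s[i][2]*(m['xyz'][2]-z)/399)
```

```text
[329.17398119 130.17868339] [  7   4  29  29 638]
76 [425.2 320.3] bx -144.6 d -66.9 diam 18.326094887870603
82 [425.2 320.3] bx -144.5 d -66.9 diam 17.89000466230669
88 [425.3 320.3] bx -144.4 d -66.9 diam 17.45391443674278
```

Request:
servo_tool(deltas=[[[0.035, -0.0007, 0], [0, 0, 0]], [[0.035, 0, 0], [0, 0, 0]], [[0, 0, 0.04], [0, 0, 0]], [[0, 0, 0.03], [0, 0, 0]], [[0, 0, 0], [0, 0, 0]], [[0, 0, 0], [0, 0, 0]], [[0, 0, 0], [0, 0, 0]]], fingers=0)

```text
time: 68.7
tool_pos: [425.9, 320.5, 102.2]
tcp_rot: [-3.14, -0.003, 0.043]
contact_force: [-0.8, 0.4, 0.3]
grip_width: 1.2
finger_force: 0.0
```

Request:
servo_tool(deltas=[[[0, 0, 0.003], [0, 0, 0]], [[0, 0, 0.003], [0, 0, 0]], [[0, 0, 0.003], [0, 0, 0]], [[0, 0, 0], [0, 0, 0]]])

```text
time: 69.2
tool_pos: [424.6, 320.2, 91.4]
tcp_rot: [3.141, 0.001, 0.043]
contact_force: [0.2, 0.2, 0.4]
grip_width: 0.6
finger_force: 0.0
```

Request:
servo_tool(deltas=[[[0, 0, 0.0025], [0, 0, 0]], [[0, 0, 0], [0, 0, 0]]])

```text
time: 69.45
tool_pos: [424.7, 320.1, 89.0]
tcp_rot: [3.141, 0.0, 0.043]
contact_force: [0.3, -0.8, -0.1]
grip_width: 0.1
finger_force: 0.0
```

Request:
servo_tool(deltas=[[[0, 0, 0.0025], [0, 0, 0]], [[0, 0, 0.0025], [0, 0, 0]], [[0, 0, 0], [0, 0, 0]]])

```text
time: 69.82
tool_pos: [425.0, 320.3, 84.7]
tcp_rot: [-3.141, -0.001, 0.043]
contact_force: [-0.8, -1.2, 6.2]
grip_width: 0.4
finger_force: 3.2
```

Request:
servo_tool(deltas=[[[0, 0, 0.002], [0, 0, 0]], [[0, 0, 0.001], [0, 0, 0]], [[0, 0, 0], [0, 0, 0]]])

```text
time: 70.2
tool_pos: [425.0, 320.3, 82.2]
tcp_rot: [-3.141, -0.001, 0.043]
contact_force: [-2.0, -1.9, 9.8]
grip_width: 0.5
finger_force: 4.8
```

Button engaging. Press a little more and hold for 1.25 s, then lift.

Request:
servo_tool(deltas=[[[0, 0, 0.0015], [0, 0, 0]], [[0, 0, 0.001], [0, 0, 0]], [[0, 0, 0], [0, 0, 0]], [[0, 0, 0], [0, 0, 0]], [[0, 0, 0], [0, 0, 0]], [[0, 0, 0], [0, 0, 0]], [[0, 0, 0], [0, 0, 0]], [[0, 0, 0], [0, 0, 0]], [[0, 0, 0], [0, 0, 0]], [[0, 0, 0], [0, 0, 0]]])

```text
time: 71.45
tool_pos: [425.0, 320.3, 79.9]
tcp_rot: [-3.141, -0.001, 0.043]
contact_force: [-2.5, -1.8, 10.3]
grip_width: 0.7
finger_force: 5.6
```

Request:
servo_tool(deltas=[[[0, 0, -0.02], [0, 0, 0]], [[0, 0, -0.04], [0, 0, 0]], [[0, 0, -0.05], [0, 0, 0]], [[-0.035, 0.015, 0], [0, 0, 0]], [[-0.035, 0.015, 0], [0, 0, 0]], [[0, 0.015, -0.03], [0, 0, 0]], [[0, 0, 0], [0, 0, 0]], [[0, 0, 0], [0, 0, 0]]])

```text
time: 72.45
tool_pos: [356.9, 272.3, 218.3]
tcp_rot: [-3.141, 0.0, 0.043]
contact_force: [0.2, -0.3, -0.6]
grip_width: 0.4
finger_force: 0.0
```

```bash
python3 chk.py 40
python3 - <<'E'
from h import *
im,m=cap('wrist','w11')
E
```

```text
[356.9 272.3 218.3] yaw 2.45 w 0.4 bx -214.9 d -21.9
wrist
[537.  39.] [499.  120.5   2.4  27.1  22.5]
[372.  38.] [494.3 246.1   2.4  25.7  20.6]
[457.  38.] [497.1 181.8  92.5  51.8  27.1]
top
[490. 258.] [ 416.8 -465.5  171.3   54.8   22.8]
[222. 232.] [499.2 186.9  89.   46.3  27. ]
[220. 210.] [553.2 188.5  88.3  46.7  27.1]
[219. 188.] [610.1 191.2  88.3  49.3  27.2]
[218. 164.] [668.5 193.9  88.4  46.9  24.9]
```

View pics/w11.png

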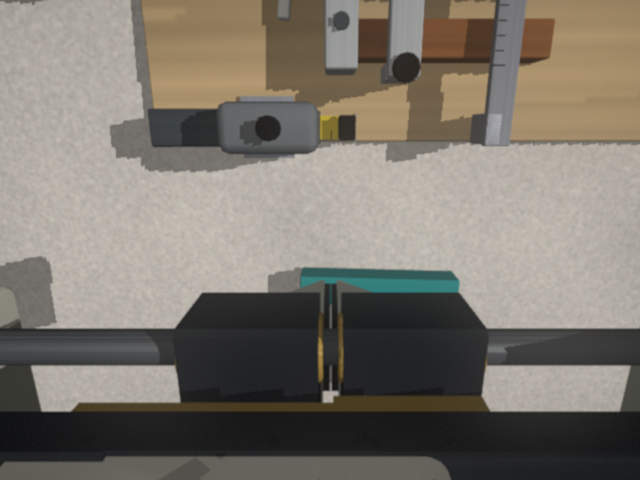

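The tape is home, with the hook at (346,127) next to the case, and the square stayed at u≈500. Last check: the blanks' outer ends.

Run:
```python
from h import *
ux=np.array([.99906,.0433]);uy=np.array([-.0433,.99906]);S=np.array([572.5,259.7])
im,m=cap('top'); h=cv2.cvtColor(im,cv2.COLOR_BGR2HSV); k=cv2.inRange(h,(3,100,60),(15,255,255))
for c in cv2.findContours(k,0,cv2.CHAIN_APPROX_NONE)[0]:
    if cv2.contourArea(c)<20: continue
    w=ray(m,c[:,0],40)[:,:2]-S; d=-w@uy; x=w@ux
    if abs(x.mean())<130 and d.max()<200: print('bx %.1f d %.1f..%.1f'%((x.min()+x.max())/2,d.min(),d.max()))
w=[(c) for c in [0]]
```

```text
bx -77.5 d 4.0..15.0
bx -77.4 d 47.5..96.8
bx -77.5 d 122.6..152.6
bx -22.7 d 4.6..15.6
bx -23.2 d 48.2..96.0
bx -23.0 d 122.0..152.7
bx 34.9 d 4.0..15.7
bx 34.3 d 47.1..96.1
bx 33.4 d 122.3..152.7
bx 91.7 d 3.8..14.9
bx 91.0 d 47.7..95.6
bx 90.9 d 122.1..152.8
```

```bash
python3 -c "
from plant import bot
print(bot.close_job())"
```

```text
the job is handed in; nothing more can be done
None
```

The job is handed in. All four blanks lie flush against the stop, evenly spaced with about 29 mm between them rather than touching; the tape was drawn to its red line (about 100 mm) and run home, the square stayed where it met the hook, and I moved none of the bystander objects.

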